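# Take the screen out of a pipe strainer

### The arm

A 6-joint arm with a two-finger parallel gripper is mounted at the origin on a cart in front of the work surface, level with it; the furniture and walls round the work are solid. World frame = base frame: x ahead of the robot, y to its left, z up, the work surface at z = 0. Lengths are in m, angles in degrees, forces in N, time in s.
With the tool pointing down it reaches from about 0.4 to 0.825 m from the base axis. Payload 7 kg.
Tool frame: the origin (TCP) lies midway between the tips of the shut fingers; the grasp point (between the pads) lies r.tcp_to_grasp behind it (r.tcp_to_grasp is the distance from the TCP to the grasp point, in m); x points along the fingers, y is the direction in which the jaws open and shut, and the axes are right-handed (so a half turn about x gives the same grasp; the last joint's range is limited). The gripper opens to 88 mm and grips with 3 to 60 N. Pads are 19 mm wide; open, the fingers measure 130 mm over their backs; the gripper's body (78 mm by 193 mm) begins 47 mm behind the grasp point.
Start: joints at [-55.342, 20.546, 0.682, 0, -70.136, -16.507], TCP at [0.21, -0.641, 0.227] pointing down, gripper open.
Joint ranges: [-176.03, 176.03], [-82.01, 121.73], [-58.28, 71.71], [-173.87, 95.51], [-174.79, -0.11], [-173.66, 173.66]. Speed limits (degrees/s): [136.94, 136.94, 172.46, 180, 180, 180].

### API

Orientations are given as [roll, pitch, yaw] about the fixed x, y, z axes, in that order (R = Rz(yaw) Ry(pitch) Rx(roll)).
In Python, from plant import r gives the robot as it stands.
- The arm moves only by the tool carry_out, never from a script. Its argument "moves" is a list of rows, each a list of 7 numbers: the shift along the world's x, y, z in mm, then the turn, a rotation vector about the world's x, y, z in rad, then the opening in per cent of the stroke, from 0 (shut) to 100 (fully open). In form: [[x, y, z, wx, wy, wz, claw], ...]. A call has 1 to 5 rows; each row is the pose to reach, as a shift and turn from the pose commanded when the call began; what a row does not reach only later rows make up. A row lasts 1/10 s, in which the tool goes at most 50 mm and 8.59 degrees, less where a joint would pass 70% of its speed; a pose out of reach is approached as far as the arm can. A call with a gripper value outside its range is refused whole. The fingers move at their own pace and stop on an object; "squeeze" is the grip in N (left out, the last holds). Time passes only in rows, so rows that repeat a pose let the fingers close. It gives the time, the measured TCP pose, the force and the opening at its end, in the units of the state.
- r.get_state(): the state, without advancing time (a new reading comes with each control period).
- r.capture(name): name is "scene" or "top" or "wrist"; returns the picture (400x640x3 uint8, blue, green, red); there is no depth.
- r.camera_params(name): a dict with "K" (3x3 intrinsics, pixels), "rvec" (rotation vector, rad) and "tvec" (3), from world to camera coordinates, as OpenCV has them. Camera axes: x right, y down, z forward; pixel columns grow to the right and rows downward; lengths in m; the calibration is good to about 2 mm. The wrist camera is an equidistant fisheye: a pixel r from the principal point sees the ray r / f radians off the axis. A picture is of the moment at which its call begins: read the wrist's pose just before it. camera_params takes no time and is no camera call; for the wrist camera it gives the pose at the moment of the call.
- r.close_job(): hands the job in, once; it reports no verdict.
The state is a dict: "time_s": time; "joints": joint angles; "qd": joint speeds; "joint_torque": joint torques, N m; "tcp_pos": TCP position; "eef_rot": TCP orientation; "contact_force": force on the tool from outside, world axes, zero at the start; "moment": the same for the moment, N m; "gripper_width": finger opening in m.
Only numpy, scipy, OpenCV 4.12 (cv2) and the standard library are available. Lean on these libraries where they do the work, as an engineer would, in place of code of your own. Each camera call takes 0.05 s, during which the arm holds its last target. There are 200 camera calls.

### The job

The strainer's screen has to come out for cleaning: unscrew the knobbed cap on the strainer's slanting branch anticlockwise until it comes free of its thread, without forcing it, keep hold of it so that it does not fall, and set it down gently in the empty metal tray. Then draw the screen straight out of the open branch by its stem, put it in the tray as well and let go. Leave the tape roll, the sanding block and the small wooden block where they are.

Things in the scene. Friction and masses are not known exactly. Their poses are not given: they have to be found in the camera images.
- strainer: Brass pipe strainer on a plywood board 200 x 110 x 16 mm; fixed, rigid. Origin: centre of the board's underside, on the bench. Its pipe (42 mm thick, axis 55 mm above the bench) lies along own x; its branch leans 30 degrees from vertical towards own -x (branch axis outwards = [-0.5, 0, 0.866] in its frame) and ends in a neck 34 mm thick, 41 mm over its outer screw thread.
- neck_rim (a point): Centre of the mouth of the branch's neck, in the plane of its rim, on the branch axis; at [-16, 0, 135] mm in the strainer's frame. The bore below it is 28 mm wide and 58 mm deep. The thread is right-handed: the cap rises 16 mm a turn and comes off after about one and a half turns (9.4 rad; up to 1 rad more does no harm).
- cap: Steel screw cap 65 mm high, 150 g (varies), screwed home on the neck at the start. Origin: centre of its open end (35 mm below the neck's rim when home); own z along its axis towards the closed end, which is outwards along the branch. Skirt 52 mm in diameter from z = 0 to 40 mm, then a round ribbed knob 40 mm in diameter from z = 40 to 65 mm, by which it is held, at any angle about the axis.
- cap_grip (a point): Point on the cap's axis in the knob, 52.5 mm from the open end. Seen from outside, looking at the knob, anticlockwise loosens; it turns easily and stays where it is left when let go part-way. The cap is hollow, over neck and stem: once off its thread it must move some 50 mm more along the branch axis to clear them.
- cap_middle (a point): Point on the cap's axis 30 mm from its open end.
- screen: Filter screen, hidden under the cap at the start: steel cylinder 23 mm in diameter, 54 mm long, loose in the bore, with a round stem 14 mm in diameter and 24 mm long on top; 80 g. Origin: centre of its foot, own z along its axis towards the stem. With the cap off, 20 mm of stem stand out of the neck, to be gripped at any angle. It leaves the bore after 58 mm along the branch axis.
- screen_stem (a point): Point on the screen's axis in the stem, 66 mm from its foot (12 mm below the stem's top).
- screen_middle (a point): Point on the screen's axis 39 mm from its foot, half-way along its length.
- tray: Open steel tray, fixed, 160 x 210 x 22 mm (own x, y, z), walls and floor 4 mm thick. Origin: centre of its underside.
- tape_roll: Bystander: roll of masking tape lying flat, 104 mm in diameter, 25 mm high; origin at the centre of its underside.
- sand_block: Bystander: cork sanding block 62 x 115 x 34 mm; origin at the centre of its underside.
- wood_block: Bystander: small block of wood 35 x 91 x 36 mm (own x, y, z); origin at the centre of its underside.
There are look-alikes about, which are no part of the job. There is more than one size of the cap; the job needs the middle-sized.

How it is judged:
By the outcome, as a careful person would: the job done as asked, in the order asked, and still so for the second after the job is handed in, with the robot touching nothing.
It also fails if it takes over 72 s, if anything falls off the work surface, if the arm or the gripper's body presses on something with over 40 N, if the wrist force passes 120 N, or if a joint passes its speed limit or range.

## Working session

There is one attempt and no reset: what is moved stays moved. The work goes in short steps, Python scripts to look and compute and a tool call to move; the robot and the scene stay as the last step left them, time stands still between calls to the robot, and variables do not carry over. Pictures are saved under pics/ and viewed, about 8 in all and at most 12, crops included, and the job is handed in when it is done.

Besides the shell and the picture viewer there is one more tool, called after "Request:" by a JSON object that holds its "name" and its "arguments", one argument or row to a line. carry_out: Moves the arm, as the interface text tells. Its arguments: {"type":"object","properties":{"moves":{"type":"array"},"squeeze":{"type":"number"}},"required":["moves"]}

```bash
mkdir -p pics; ls
python3 - <<'E'
from plant import r
import cv2
print(r.get_state(), r.tcp_to_grasp)
for n in("scene","top"):
    im=r.capture(n);cv2.imwrite(f"pics/{n}0.png",im)
    p=r.camera_params(n);print(n,p)
E
```

```text
pics
{'time_s': 0.0, 'joints': array([-5.53428639e+01,  2.05905081e+01,  6.33618286e-01, -1.98969916e-02,
       -7.01371812e+01, -1.65062192e+01]), 'qd': array([ 0.01189094, -0.03275337,  0.00571971, -0.01037748,  0.11440283,
       -0.02232377]), 'joint_torque': array([ 2.50460238e-03, -5.82711482e+01,  2.93062466e+01,  6.99718729e+00,
        6.91790512e-03, -9.12208907e-05]), 'tcp_pos': array([ 0.21008331, -0.64094876,  0.22563269]), 'eef_rot': array([ 95.26202779,  89.90408691, 113.40616898]), 'contact_force': array([-0.55029092, -0.15180313,  1.12604483]), 'moment': array([-0.00612654,  0.01664698,  0.01489902]), 'gripper_width': 0.0877327157157031} 0.0188
scene {'K': array([[483.19178072,   0.        , 321.05056295],
       [  0.        , 483.19178072, 195.67043161],
       [  0.        ,   0.        ,   1.        ]]), 'rvec': array([ 0.72623329, -2.29441912,  1.50024753]), 'tvec': array([0.48465251, 0.25422651, 1.08154925])}
top {'K': array([[376.09039158,   0.        , 315.70964056],
       [  0.        , 376.09039158, 200.83191017],
       [  0.        ,   0.        ,   1.        ]]), 'rvec': array([ 2.14934083, -2.18609916,  0.16452962]), 'tvec': array([-0.04028226,  0.62036451,  1.33143842])}
```

View pics/top0.png

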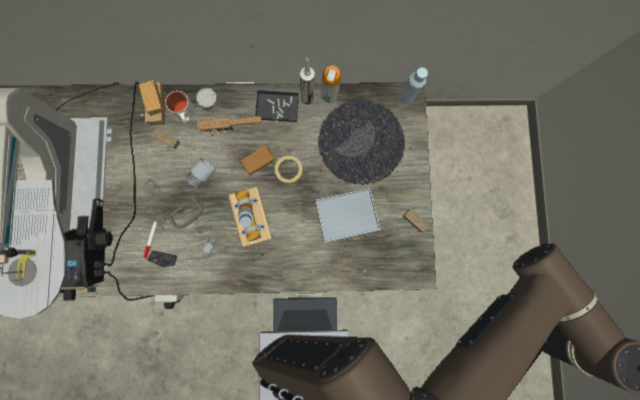

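View pics/scene0.png

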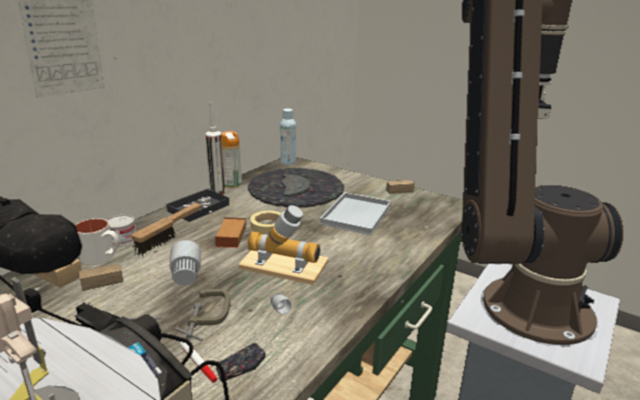

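```bash
cat > h.py <<'E'
import numpy as np, cv2
from plant import r
def cam(n):
    p=r.camera_params(n);R=cv2.Rodrigues(np.array(p["rvec"]))[0];return np.array(p["K"]),R,np.array(p["tvec"]).ravel()
def ray(n,uv,c=None):
    K,R,t=c or cam(n);x=(uv[0]-K[0,2])/K[0,0];y=(uv[1]-K[1,2])/K[1,1]
    if n=="wrist":
        th=np.hypot(x,y);s=np.sin(th)/max(th,1e-9);d=np.array([x*s,y*s,np.cos(th)])
    else: d=np.array([x,y,1.])
    return -R.T@t,R.T@d/np.linalg.norm(d)
def onz(n,uv,z,c=None):
    o,d=ray(n,uv,c);return o+d*(z-o[2])/d[2]
def proj(n,P,c=None):
    K,R,t=c or cam(n);q=R@np.array(P)+t
    if n=="wrist":
        rr=np.hypot(q[0],q[1]);th=np.arctan2(rr,q[2]);xy=q[:2]/max(rr,1e-9)*th
    else: xy=q[:2]/q[2]
    return np.array([K[0,0]*xy[0]+K[0,2],K[1,1]*xy[1]+K[1,2]])
E
python3 - <<'E'
from h import *
im=cv2.imread("pics/top0.png")
a=im[140:260,220:390];cv2.imwrite("pics/crop.png",cv2.resize(a,None,fx=4.5,fy=4.5,interpolation=cv2.INTER_CUBIC))
b=cv2.imread("pics/scene0.png")[190:290,220:400]
hsv=cv2.cvtColor(im,cv2.COLOR_BGR2HSV)
for nm,lo,hi,box,z in(("board",(8,60,150),(30,190,255),(225,275,180,250),.016),("tray",(90,10,120),(130,90,255),(310,385,180,245),.022),("tray2",(0,0,140),(180,70,255),(310,385,180,245),.022)):
    m=cv2.inRange(hsv,lo,hi);k=np.zeros_like(m);x0,x1,y0,y1=box;k[y0:y1,x0:x1]=m[y0:y1,x0:x1]
    cs,_=cv2.findContours(k,0,2);pts=np.vstack([c for c in cs if cv2.contourArea(c)>8])
    rc=cv2.minAreaRect(pts);bx=cv2.boxPoints(rc);P=np.array([onz("top",u,z) for u in bx])
    print(nm,bx.round(1).tolist(),P.round(3).tolist(),P.mean(0).round(4),np.linalg.norm(P[1]-P[0]),np.linalg.norm(P[2]-P[1]))
print(hsv[215,348],hsv[195,238],hsv[240,262])
E
```

```text
board [[227.39999389648438, 194.1999969482422], [257.29998779296875, 186.0], [271.6000061035156, 238.60000610351562], [241.6999969482422, 246.6999969482422]] [[0.652, 0.275, 0.016], [0.681, 0.165, 0.016], [0.486, 0.112, 0.016], [0.459, 0.221, 0.016]] [0.5697 0.1931 0.016 ] 0.11373981636164152 0.20213804065399762
tray [[315.20001220703125, 199.39999389648438], [370.5, 187.5], [379.6000061035156, 230.0], [324.29998779296875, 241.89999389648438]] [[0.627, -0.05, 0.022], [0.669, -0.256, 0.022], [0.51, -0.284, 0.022], [0.471, -0.08, 0.022]] [ 0.5692 -0.1675  0.022 ] 0.21092316887248044 0.16080220399636483
tray2 [[302.79998779296875, 201.89999389648438], [378.8999938964844, 185.5], [388.20001220703125, 228.5], [312.20001220703125, 245.0]] [[0.619, -0.004, 0.022], [0.676, -0.288, 0.022], [0.515, -0.316, 0.022], [0.46, -0.035, 0.022]] [ 0.5674 -0.1608  0.022 ] 0.29002333838135985 0.16328564349879932
[ 99  20 179] [ 20 186 182] [ 19  96 197]
```

View pics/crop.png

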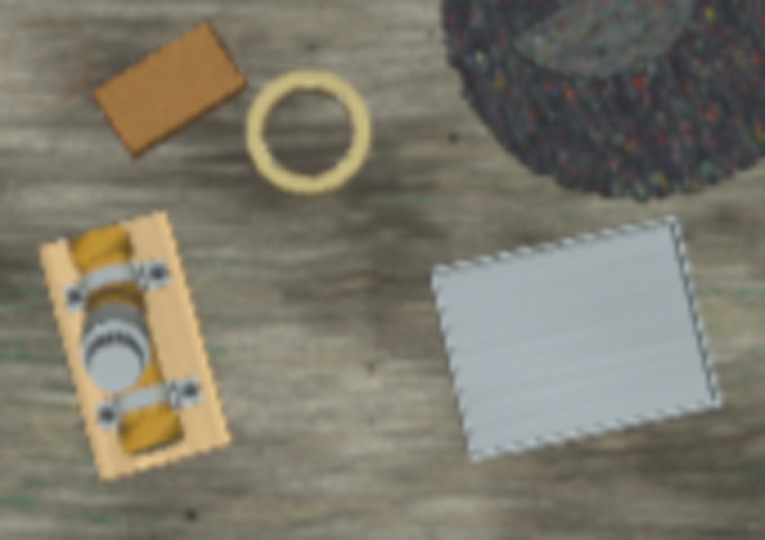

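Run:
```python
from h import *
c=np.array([.5697,.1931]);yaw=np.arctan2(.0535,.194);print(np.degrees(yaw))
def W(p,y):
    C,S=np.cos(y),np.sin(y);return np.array([c[0]+C*p[0]-S*p[1],c[1]+S*p[0]+C*p[1],p[2]])
for y in(yaw,yaw+np.pi):
    R=W(np.array([-.016,0,.135]),y);a=W(np.array([-.5,0,.866]),y)-W(np.zeros(3),y)
    for s in(.005,.030):
        print(y,s,R.round(4),a.round(3),[proj(n,R+a*s).round(1) for n in("top","scene")])
# knob top ellipses
for n,(x0,y0,x1,y1) in (("top",(225,190,270,245)),("scene",(255,190,320,250))):
    b=cv2.imread(f"pics/{n}0.png")[y0:y1,x0:x1]
    cv2.imwrite(f"pics/k_{n}.png",cv2.resize(b,(390,int(390*(y1-y0)/(x1-x0))),interpolation=cv2.INTER_CUBIC))
A=cv2.imread("pics/k_top.png");B=cv2.imread("pics/k_scene.png")
h=max(A.shape[0],B.shape[0]);z=np.zeros((h,790,3),np.uint8);z[:A.shape[0],:390]=A;z[:B.shape[0],400:]=B;cv2.imwrite("pics/k.png",z)
```

```text
15.417429258994467
0.26908490276276303 0.005 [0.5543 0.1888 0.135 ] [-0.482 -0.133  0.866] [array([245.4, 218.3]), array([290.2, 217.6])]
0.26908490276276303 0.03 [0.5543 0.1888 0.135 ] [-0.482 -0.133  0.866] [array([245.3, 221.4]), array([295.1, 210.3])]
3.410677556352556 0.005 [0.5851 0.1974 0.135 ] [0.482 0.133 0.866] [array([242.5, 207.7]), array([276.1, 215.1])]
3.410677556352556 0.03 [0.5851 0.1974 0.135 ] [0.482 0.133 0.866] [array([240.4, 203.4]), array([271.2, 206.2])]
```

View pics/k.png

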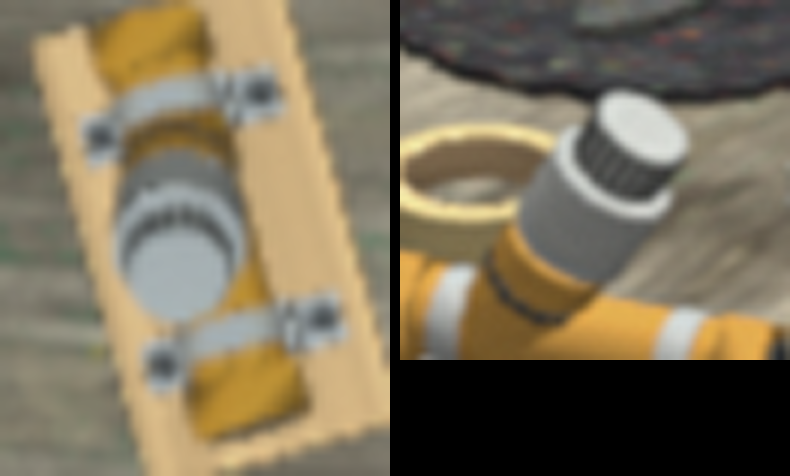

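Request:
{"name": "carry_out", "arguments": {
  "moves": [
    [30,34,12,0,0,0,100],
    [60,68,24,0,0,0,100],
    [90,102,36,0,0,0,100],
    [120,136,48,0,0,0,100],
    [150,170,60,0,0,0,100]
  ]
}}

```text
time_s: 0.6
tcp_pos: [0.361, -0.4698, 0.2867]
eef_rot: [113.2, 90.0, 131.3]
contact_force: [0.3, -0.3, -0.3]
gripper_width: 0.0876
```

Request:
{"name": "carry_out", "arguments": {
  "moves": [
    [20,43,4,0,0,0,100],
    [40,86,8,0,0,0,100],
    [60,129,12,0,0,0,100],
    [80,172,16,0,0,0,100],
    [100,215,20,0,0,0,100]
  ]
}}

```text
time_s: 1.1
tcp_pos: [0.4605, -0.2545, 0.3066]
eef_rot: [84.0, 90.0, 102.2]
contact_force: [1.2, 0.1, -0.4]
gripper_width: 0.0876
```

Request:
{"name": "carry_out", "arguments": {
  "moves": [
    [4,47,0,0.028,-0.101,0,100],
    [8,94,0,0.056,-0.202,0,100],
    [12,141,0,0.083,-0.303,0,100],
    [16,188,0,0.111,-0.404,0,100],
    [20,235,0,0.139,-0.505,0,100]
  ]
}}

```text
time_s: 1.6
tcp_pos: [0.4802, -0.0241, 0.3076]
eef_rot: [-2.7, 60.2, 15.4]
contact_force: [1.8, -0.2, 0.2]
gripper_width: 0.0873
```

Request:
{"name": "carry_out", "arguments": {
  "moves": [
    [0,38,-7,0,0,0,100],
    [0,76,-14,0,0,0,100],
    [0,114,-21,0,0,0,100],
    [0,152,-28,0,0,0,100],
    [0,190,-35,0,0,0,100]
  ]
}}

```text
time_s: 2.1
tcp_pos: [0.4793, 0.1658, 0.2713]
eef_rot: [-2.9, 60.5, 15.2]
contact_force: [1.4, -0.6, 0.5]
gripper_width: 0.0877
```

```bash
cat >> h.py <<'E'
from scipy.spatial.transform import Rotation as Ro
def st():
    s=r.get_state();R=Ro.from_euler("xyz",s["eef_rot"],degrees=True)
    print("t",round(s["time_s"],2),"tcp",(s["tcp_pos"]*1e3).round(1),"x",R.as_matrix()[:,0].round(3),"y",R.as_matrix()[:,1].round(3),"j",s["joints"].round(1),"F",s["contact_force"].round(1),"w",round(s["gripper_width"]*1e3,1));return s,R
RIM=np.array([.5543,.1888,.135]);A=np.array([-.482,-.133,.866])
def todo(R,d,x=-A):
    "rotvec aligning tool x, and shift mm to rim+d*A"
    cx=R.as_matrix()[:,0];v=np.cross(cx,x);rv=v/max(np.linalg.norm(v),1e-9)*np.arccos(min(1,cx@x/np.linalg.norm(x)))
    s=r.get_state();print("align",rv.round(4),"shift",((RIM+d*A-s["tcp_pos"])*1e3).round(1))
E
python3 - <<'E'
from h import *
s,R=st();todo(R,.157)
im=r.capture("wrist");cv2.imwrite("pics/w0.png",im)
p=r.camera_params("wrist");print(p["K"].round(1).tolist());c=cam("wrist")
print([proj("wrist",RIM+q*A,c).round(1) for q in(.03,.005)])
E
```

```text
t 2.1 tcp [479.3 165.8 271.3] x [ 0.475  0.13  -0.87 ] y [-0.305  0.952 -0.025] j [  52.2  -15.8  -49.6   30.5  -35.7 -145.9] F [ 1.4 -0.6  0.5] w 87.7
align [ 0.0035 -0.0077  0.0008] shift [-0.7  2.1 -0.4]
[[309.7, 0.0, 323.6], [0.0, 309.7, 195.1], [0.0, 0.0, 1.0]]
[array([322.1, 187.8]), array([322.2, 182.2])]
```

View pics/w0.png

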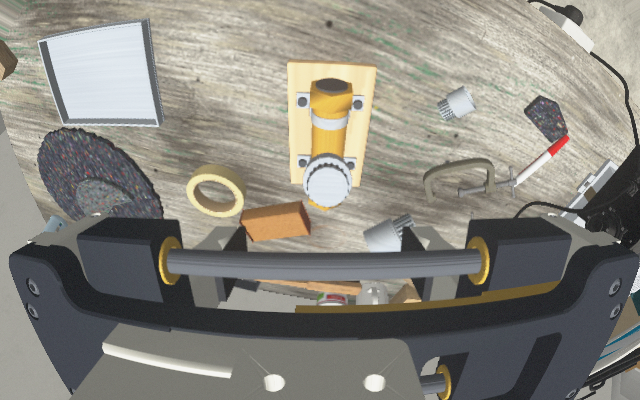

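```bash
cat >> h.py <<'E'
def knob(tag,dist,rad,view=False):
    "bright round face of radius rad at rim+dist: centre in wrist view"
    c=cam("wrist");im=r.capture("wrist");cv2.imwrite(f"pics/{tag}.png",im)
    P=RIM+dist*A;u=proj("wrist",P,c);o=-c[1].T@c[2];D=np.linalg.norm(P-o)
    print("pred",u.round(1),"D",D.round(3),"px radius",(309.7*rad/D).round(1));return c,im,u,D
E
python3 - <<'E'
from h import *
s,R=st();todo(R,.157)
c,im,u,D=knob("w1",.03,.02)
g=cv2.cvtColor(im,cv2.COLOR_BGR2GRAY)
x,y=int(u[0]),int(u[1]);w=g[y-45:y+45,x-45:x+45]
cv2.imwrite("pics/w1c.png",cv2.resize(im[y-45:y+45,x-45:x+45],None,fx=6,fy=6,interpolation=cv2.INTER_CUBIC))
cs=cv2.HoughCircles(cv2.resize(w,None,fx=4,fy=4),cv2.HOUGH_GRADIENT,1.5,20,param1=100,param2=30,minRadius=50,maxRadius=130)
print([] if cs is None else [(q[0]/4+x-45,q[1]/4+y-45,q[2]/4) for q in cs[0][:5]])
for n in(329,325): print(n,onz("wrist",(n,186),.161,c))
E
```

```text
t 2.15 tcp [480.  169.6 270.7] x [ 0.475  0.13  -0.87 ] y [-0.307  0.951 -0.026] j [  52.5  -15.5  -49.6   30.8  -35.6 -146.3] F [1.  4.2 1.2] w 87.5
align [ 0.0032 -0.0077  0.0006] shift [-1.4 -1.7  0.3]
pred [322.1 187.8] D 0.291 px radius 21.3
[(np.float32(324.0625), np.float32(184.5625), np.float32(21.3875)), (np.float32(324.4375), np.float32(174.0625), np.float32(22.2875)), (np.float32(321.4375), np.float32(180.0625), np.float32(22.775)), (np.float32(319.1875), np.float32(186.8125), np.float32(32.2625)), (np.float32(326.3125), np.float32(189.0625), np.float32(23.6))]
329 [0.53545518 0.19019562 0.161     ]
325 [0.53669282 0.1866663  0.161     ]
```

View pics/w1c.png

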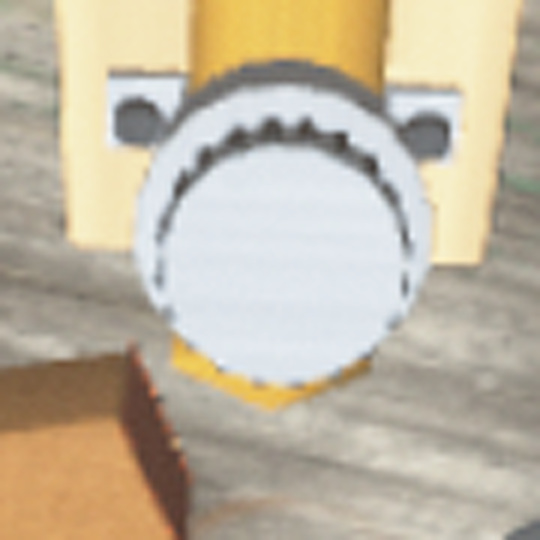

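Request:
{"name": "carry_out", "arguments": {
  "moves": [
    [10,3,-20,0.003,-0.008,0,100],
    [25,6,-48,0.003,-0.008,0,100],
    [42,11,-79,0.003,-0.008,0,100],
    [55,15,-104,0.003,-0.008,0,100],
    [55,15,-104,0.003,-0.008,0,100]
  ]
}}

```text
time_s: 2.7
tcp_pos: [0.5398, 0.1783, 0.1728]
eef_rot: [-2.9, 61.1, 15.2]
contact_force: [-0.4, -1.0, 0.1]
gripper_width: 0.0876
```

```bash
sed -i 's/^RIM=.*;A=/RIM=np.array([.5530,.1893,.135]);A=/' h.py
python3 - <<'E'
from h import *
c,im,u,D=knob("w2",.03,.02)
s,R=st();todo(R,.007)
x,y=int(u[0]),int(u[1]);h=75
cv2.imwrite("pics/w2c.png",cv2.resize(im[max(0,y-110):y+110,x-140:x+140],None,fx=2.5,fy=2.5,interpolation=cv2.INTER_CUBIC));print("origin",x-140,max(0,y-110))
E
```

```text
pred [335.6 227.9] D 0.18 px radius 34.4
t 2.75 tcp [539.2 177.6 173.6] x [ 0.468  0.126 -0.875] y [-0.303  0.953 -0.024] j [  35.4   -2.   -58.2   57.2  -11.5 -161.7] F [0.1 0.  0.7] w 87.9
align [ 0.0069 -0.0164  0.0013] shift [ 10.5  10.8 -32.5]
origin 195 117
```

View pics/w2c.png

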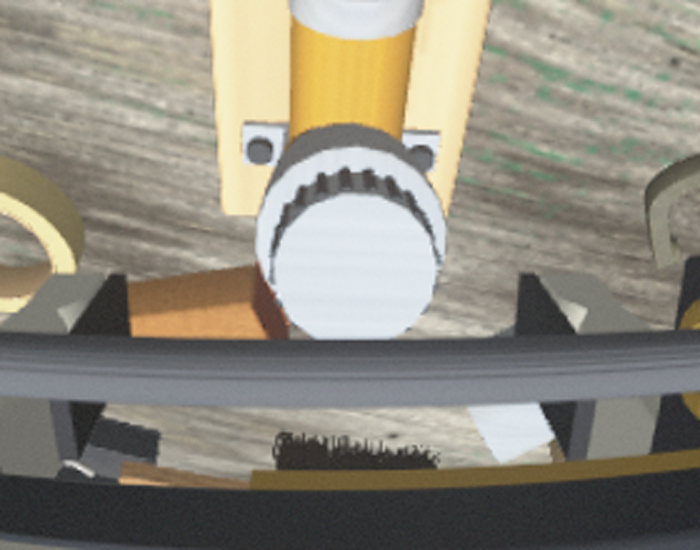

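```bash
cat > kin.py <<'E'
import numpy as np
from scipy.spatial.transform import Rotation as Ro
from scipy.optimize import least_squares
def rx(a):return Ro.from_euler("x",a,degrees=True)
def ry(a):return Ro.from_euler("y",a,degrees=True)
def rz(a):return Ro.from_euler("z",a,degrees=True)
def rot(q,s4=1,s6=1): return rz(q[0])*ry(q[1]-q[2])*rx(s4*q[3])*ry(-q[4])*rx(s6*q[5])
def fk(q,p,s4,s6):
    a1,h,L2,a3,L4,d,w,L6=p
    R=rz(q[0]);x=np.array([a1,d,h])+ry(q[1]).apply([0,0,L2])
    R3=ry(q[1]-q[2]);x=x+R3.apply([L4,0,a3]);R4=R3*rx(s4*q[3]);x=x+R4.apply([0,w,0])
    R5=R4*ry(-q[4]);x=x+R5.apply([L6,0,0]);return R.apply(x)
E
python3 - <<'E'
from kin import *
# q, rpy/x axis, tcp
D=[([-55.343,20.591,.634,-.02,-70.137,-16.506],[.21008,-.64095,.22563],None),
([52.2,-15.8,-49.6,30.5,-35.7,-145.9],[.4793,.1658,.2713],[.475,.13,-.87]),
([35.4,-2.0,-58.2,57.2,-11.5,-161.7],[.5392,.1776,.1736],[.468,.126,-.875])]
R0=Ro.from_euler("xyz",[95.262,89.904,113.406],degrees=True).as_matrix()
for s4 in(1,-1):
  for s6 in(1,-1):
    print(s4,s6,"start",(rot(D[0][0],s4,s6).inv().as_matrix()@R0).round(2).tolist())
    for q,t,x in D[1:]: print(rot(q,s4,s6).as_matrix()[:,:2].T.round(3).tolist(),x)
  f=lambda p:np.hstack([fk(q,p,s4,1)-t for q,t,x in D]+[.02*(p-np.array([.15,.4,.5,.1,.5,0,0,.3]))])
  o=least_squares(f,[.15,.4,.5,.1,.5,0,0,.3]);print("fit",s4,o.x.round(3),[ (np.linalg.norm(fk(q,o.x,s4,1)-t)*1e3).round(1) for q,t,x in D])
E
python3 -c "
from plant import r;print([a for a in dir(r) if a[0]!='_'])"
```

```text
1 1 start [[1.0, -0.0, -0.0], [0.0, 0.55, 0.84], [0.0, -0.84, 0.55]]
[[0.008, 0.494, -0.87], [-0.062, -0.868, -0.493]] [0.475, 0.13, -0.87]
[[0.274, 0.4, -0.874], [-0.534, -0.693, -0.485]] [0.468, 0.126, -0.875]
1 -1 start [[1.0, -0.0, -0.0], [0.0, 0.0, 1.0], [-0.0, -1.0, 0.0]]
[[0.008, 0.494, -0.87], [0.903, -0.376, -0.205]] [0.475, 0.13, -0.87]
[[0.274, 0.4, -0.874], [0.048, -0.914, -0.403]] [0.468, 0.126, -0.875]
fit 1 [ 0.554 -0.457  0.298  0.217 -0.094 -0.142 -0.049 -0.201] [np.float64(34.3), np.float64(63.5), np.float64(40.1)]
-1 1 start [[1.0, -0.0, 0.0], [-0.0, 0.54, 0.84], [-0.0, -0.84, 0.54]]
[[0.476, 0.131, -0.87], [0.589, -0.781, 0.205]] [0.475, 0.13, -0.87]
[[0.468, 0.127, -0.874], [0.847, -0.346, 0.403]] [0.468, 0.126, -0.875]
-1 -1 start [[1.0, -0.0, 0.0], [-0.0, 0.0, 1.0], [-0.0, -1.0, 0.0]]
[[0.476, 0.131, -0.87], [0.825, 0.276, 0.493]] [0.475, 0.13, -0.87]
[[0.468, 0.127, -0.874], [0.83, 0.276, 0.485]] [0.468, 0.126, -0.875]
fit -1 [ 0.003  0.199  0.599 -0.     0.462 -0.002 -0.19   0.376] [np.float64(0.1), np.float64(0.4), np.float64(0.3)]
['Unreachable', 'camera_params', 'capture', 'close_job', 'get_state', 'tcp_to_grasp']
```

```bash
cat >> kin.py <<'E'
P0=[.003,.199,.599,0,.462,-.002,-.19,.376]
LO=np.array([-176.03,-82.01,-58.28,-173.87,-174.79]);HI=np.array([176.03,121.73,71.71,95.51,-.11])
def ik5(t,x,n=60,seed=0):
    g=np.random.default_rng(seed);S=[]
    f=lambda q:np.hstack([(fk(np.append(q,0),P0,-1,-1)-t)*10,rot(np.append(q,0),-1,-1).as_matrix()[:,0]-x])
    for _ in range(n):
        o=least_squares(f,g.uniform(LO,HI),bounds=(LO-40*np.array([0,0,1,0,0]),HI))
        if o.cost<1e-7 and not any(np.abs(o.x-s).max()<2 for s in S): S.append(o.x)
    return S
def psi(q5,y):  # q6 that puts tool y along y (either sign)
    f=rot(np.append(q5,0),-1,-1).as_matrix(); v=f.T@y
    b=rot([*q5,0],-1,-1).inv()
    return v
E
python3 - <<'E'
from kin import *
RIM=np.array([.5530,.1893,.135]);A=np.array([-.482,-.133,.866])
A/=np.linalg.norm(A)
for d in(.007,.031,.08,.157):
    print(d);[print("  ",s.round(1)) for s in ik5(RIM+d*A,-A)]
E
```

```text
0.007
0.031
0.08
   [ 43.1  -7.2 -56.9  46.1 -18.8]
0.157
   [ 52.7 -16.2 -50.5  31.6 -35.3]
```

Run:
```python
from kin import *
import kin
RIM=np.array([.5530,.1893,.135]);A=np.array([-.482,-.133,.866]);A/=np.linalg.norm(A)
kin.LO=np.array([-200,-180,-180,-200,-200.]);kin.HI=np.array([200,180,180,200,200.])
for d in(.007,.045,.08):
    print(d);[print("  ",s.round(1), "OK" if (s>=LO-.1).all() and (s<=HI+.1).all() else "") for s in sorted(kin.ik5(RIM+d*A,-A,200),key=lambda s:s[0]) if -90<s[1]<125 and -90<s[2]<90]
# best tilt allowed: minimise axis deviation at d
f=lambda q,d,w:np.hstack([(fk(np.append(q,0),P0,-1,-1)-RIM-d*A)*1000/w,np.degrees(rot(np.append(q,0),-1,-1).as_matrix()[:,0]+A)])
for d in(.007,.015,.031,.055):
    o=min((least_squares(f,x0,bounds=(LO,HI),args=(d,.02)) for x0 in([35,-2,-58,57,-11],[40,0,-50,20,-30],[0,0,-50,-90,-30],[20,0,-40,0,-60],[60,0,-50,90,-60])),key=lambda o:o.cost)
    print("best",d,o.x.round(1),"axis err deg",np.linalg.norm(f(o.x,d,.02)[3:]).round(2),"pos mm",np.linalg.norm(f(o.x,d,1)[:3]).round(2))
```

```text
0.007
0.045
   [  3.1  -2.9 -58.7 127.8   7.8] 
   [ 31.2  -2.9 -61.   69.8  -8.3] 
0.08
   [ -4.6  -7.3 -54.  145.7  17.7] 
   [ 43.1  -7.2 -56.9  46.1 -18.8] OK
best 0.007 [ 31.9   2.5 -58.3  63.9  -7.7] axis err deg 3.41 pos mm 0.0
best 0.015 [ 33.3   1.5 -58.3  61.5  -8.7] axis err deg 2.95 pos mm 0.0
best 0.031 [ 35.6  -0.7 -58.3  57.6 -10.7] axis err deg 2.03 pos mm 0.0
best 0.055 [ 38.7  -4.  -58.3  53.5 -13.8] axis err deg 0.66 pos mm 0.0
```

```bash
cat >> kin.py <<'E'
RIM=np.array([.5530,.1893,.135]);A=np.array([-.482,-.133,.866]);A/=np.linalg.norm(A)
def best(d,b=.010,j3=-57.5,x0=(32,2,-57,64,-8),rim=RIM):
    "TCP pose with the point b behind the TCP at rim+(d+b)A, tool axis as near -A as the joints allow"
    def f(q,wp=20):
        q=np.append(q,0);x=rot(q,-1,-1).as_matrix()[:,0];return np.hstack([(fk(q,P0,-1,-1)-b*x-rim-(d+b)*A)*1000*wp,np.degrees(x+A)])
    lo=LO.copy();lo[2]=j3;o=least_squares(f,x0,bounds=(lo,HI))
    q=np.append(o.x,0);x=rot(q,-1,-1).as_matrix()[:,0];return o.x,fk(q,P0,-1,-1),x
E
python3 - <<'E'
from kin import *
for d in(.003,.009,.012,.02,.03,.036,.045,.06,.08,.1):
    q,t,x=best(d);print(d,q.round(1),(t*1e3).round(1),x.round(3),np.degrees(np.arccos(-x@A)).round(2))
E
```

```text
0.003 [ 33.2   3.1 -57.5  59.8  -8.3] [550.9 188.8 137.3] [ 0.421  0.128 -0.898] 3.95
0.009 [ 34.1   2.4 -57.5  58.3  -9. ] [548.1 188.1 142.5] [ 0.426  0.129 -0.895] 3.61
0.012 [ 34.5   2.  -57.5  57.6  -9.3] [546.7 187.7 145.1] [ 0.429  0.129 -0.894] 3.44
0.02 [ 35.6   0.9 -57.5  55.8 -10.3] [542.9 186.6 152.1] [ 0.436  0.13  -0.891] 2.99
0.03 [ 36.9  -0.5 -57.5  54.  -11.6] [538.2 185.3 160.8] [ 0.445  0.131 -0.886] 2.44
0.036 [ 37.6  -1.3 -57.5  53.  -12.3] [535.3 184.5 166. ] [ 0.45   0.131 -0.883] 2.11
0.045 [ 38.6  -2.5 -57.5  51.7 -13.5] [531.1 183.3 173.8] [ 0.457  0.132 -0.879] 1.61
0.06 [ 40.3  -4.6 -57.5  49.9 -15.4] [524.  181.3 186.9] [ 0.47   0.132 -0.873] 0.77
0.08 [ 43.1  -7.2 -56.9  46.1 -18.8] [514.4 178.7 204.3] [ 0.482  0.133 -0.866] nan
0.1 [ 46.3  -9.7 -55.   40.2 -23.4] [504.8 176.  221.6] [ 0.482  0.133 -0.866] 0.0<stdin>:3: RuntimeWarning: invalid value encountered in arccos
```

Run:
```python
from h import *
obs=[("top",(245.8,221.5)),("scene",(295.8,211.2)),("wrist",(336.2,223.8))]
from itertools import combinations
def tri(L):
    M=np.zeros((3,3));b=np.zeros(3)
    for n,u in L:
        o,d=ray(n,u);Q=np.eye(3)-np.outer(d,d);M+=Q;b+=Q@o
    return np.linalg.solve(M,b)
for L in(obs,obs[:2],obs[1:],[obs[0],obs[2]]): 
    X=tri(L);print([n for n,_ in L],X.round(4),"rim",(X-.03*A).round(4),[(proj(n,X)-u).round(1) for n,u in obs])
s,R=st()
```

```text
['top', 'scene', 'wrist'] [0.5388 0.1842 0.1583] rim [0.5532 0.1882 0.1324] [array([-0.2,  0.2]), array([-0.2,  0.1]), array([-1.7,  0.4])]
['top', 'scene'] [0.5392 0.1835 0.1582] rim [0.5537 0.1874 0.1323] [array([0.1, 0.1]), array([-0.2, -0. ]), array([-3.2,  0.5])]
['scene', 'wrist'] [0.5376 0.1848 0.159 ] rim [0.552  0.1888 0.133 ] [array([-0.4,  0.6]), array([0. , 0.1]), array([-0. ,  0.3])]
['top', 'wrist'] [0.5395 0.1847 0.1571] rim [0.5539 0.1887 0.1311] [array([-0.2,  0.1]), array([-0.6,  0.6]), array([-1.4, -0.2])]
t 2.75 tcp [539.2 177.6 173.6] x [ 0.468  0.126 -0.875] y [-0.303  0.953 -0.024] j [  35.4   -2.   -58.2   57.2  -11.5 -161.7] F [0.1 0.  0.7] w 87.9
```

Request:
{"name": "carry_out", "arguments": {
  "moves": [
    [2,8,-6,0,0.045,0.007,100],
    [5,10,-16,0,0.045,0.007,100],
    [8,10,-30,0,0.045,0.007,100],
    [8,10,-30,0,0.045,0.007,100],
    [8,10,-30,0,0.045,0.007,100]
  ]
}}

```text
time_s: 3.25
tcp_pos: [0.5462, 0.1885, 0.1451]
eef_rot: [-1.2, 63.3, 17.1]
contact_force: [0.9, -0.1, 0.2]
gripper_width: 0.0879
```

```bash
cat >> h.py <<'E'
import kin
def to(d,b=.010,**k):
    s,R=st();q,t,x=kin.best(d,b,**k);cx=R.as_matrix()[:,0];v=np.cross(cx,x)
    print("to d",d,"shift",((t-s["tcp_pos"])*1e3).round(1),"rv",v.round(4),"spin axis",(-x).round(3))
E
python3 -c "
from h import *
to(.010)"
```

```text
t 3.25 tcp [546.2 188.5 145.1] x [ 0.429  0.132 -0.894] y [-0.312  0.95  -0.01 ] j [  34.5    1.9  -57.5   57.5   -9.1 -161.6] F [ 0.9 -0.1  0.2] w 87.9
to d 0.01 shift [ 1.5 -0.6 -1.7] rv [-0.0028  0.0019 -0.001 ] spin axis [-0.427 -0.129  0.895]
```

Request:
{"name": "carry_out", "arguments": {
  "moves": [
    [1.5,-0.5,-1.5,0,0,0,30],
    [1.5,-0.5,-1.5,0,0,0,30],
    [1.5,-0.5,-1.5,0,0,0,30],
    [1.5,-0.5,-1.5,0,0,0,30],
    [1.5,-0.5,-1.5,0,0,0,30]
  ],
  "squeeze": 20
}}

```text
time_s: 3.75
tcp_pos: [0.5483, 0.1893, 0.1442]
eef_rot: [-1.1, 63.3, 17.3]
contact_force: [0.2, -0.6, -0.4]
gripper_width: 0.0532
```

```bash
python3 -c "
from h import *
to(.010);print(r.get_state()['moment'])"
```

```text
t 3.75 tcp [548.3 189.3 144.2] x [ 0.43   0.133 -0.893] y [-0.313  0.95  -0.009] j [  33.6    2.2  -57.7   59.2   -8.5 -162.6] F [ 0.2 -0.6 -0.4] w 53.2
to d 0.01 shift [-0.6 -1.3 -0.9] rv [-0.0043  0.0028 -0.0016] spin axis [-0.427 -0.129  0.895]
[-0.4722671   1.43747793  0.06802572]
```

Request:
{"name": "carry_out", "arguments": {
  "moves": [
    [0,-0.5,0,0,0,0,30],
    [0,-0.5,0,0,0,0,30],
    [0,-0.5,0,0,0,0,30]
  ]
}}

```text
time_s: 4.05
tcp_pos: [0.5482, 0.1886, 0.144]
eef_rot: [-1.1, 63.3, 17.2]
contact_force: [-0.9, -0.8, 1.5]
gripper_width: 0.0398
```

```bash
python3 -c "
from h import *
to(.010);print(r.get_state()['moment'])"
```

```text
t 4.05 tcp [548.2 188.6 144. ] x [ 0.429  0.133 -0.893] y [-0.313  0.95  -0.009] j [  33.6    2.2  -57.7   59.2   -8.5 -162.5] F [-0.9 -0.8  1.5] w 39.8
to d 0.01 shift [-0.6 -0.6 -0.7] rv [-0.0039  0.0025 -0.0015] spin axis [-0.427 -0.129  0.895]
[-0.48139561  1.54855944  0.00274003]
```

Request:
{"name": "carry_out", "arguments": {
  "moves": [
    [-0.2,0,0.3,-0.06,-0.018,0.125,30],
    [-0.3,-0.1,0.6,-0.12,-0.037,0.25,30],
    [-0.5,-0.1,0.9,-0.18,-0.055,0.375,30],
    [-0.7,-0.2,1.2,-0.24,-0.074,0.5,30],
    [-0.9,-0.2,1.5,-0.3,-0.092,0.625,30]
  ]
}}

```text
time_s: 4.55
tcp_pos: [0.5471, 0.188, 0.1451]
eef_rot: [-41.5, 63.4, 17.2]
contact_force: [-0.1, -0.6, -2.0]
gripper_width: 0.0393
```

```bash
python3 -c "
from h import *
to(.012);print(r.get_state()['moment'])"
```

```text
t 4.55 tcp [547.1 188.  145.1] x [ 0.428  0.132 -0.894] y [-0.788  0.54  -0.297] j [  34.8    2.   -57.2   56.3   -9.4 -120.2] F [-0.1 -0.6 -2. ] w 39.3
to d 0.012 shift [-0.4 -0.4  0. ] rv [-0.0028 -0.0012 -0.0015] spin axis [-0.429 -0.129  0.894]
[-0.63732247  1.31940112 -0.14529888]
```

Request:
{"name": "carry_out", "arguments": {
  "moves": [
    [-0.2,0,0.3,-0.06,-0.018,0.125,30],
    [-0.3,-0.1,0.6,-0.12,-0.037,0.25,30],
    [-0.5,-0.1,0.9,-0.18,-0.055,0.375,30],
    [-0.7,-0.2,1.2,-0.24,-0.074,0.5,30],
    [-0.9,-0.2,1.5,-0.3,-0.092,0.625,30]
  ]
}}

```text
time_s: 5.05
tcp_pos: [0.5465, 0.1874, 0.1468]
eef_rot: [-81.7, 63.5, 17.0]
contact_force: [2.8, -1.7, -1.2]
gripper_width: 0.0398
```

Request:
{"name": "carry_out", "arguments": {
  "moves": [
    [-0.2,0,0.3,-0.06,-0.018,0.125,30],
    [-0.3,-0.1,0.6,-0.12,-0.037,0.25,30],
    [-0.5,-0.1,0.9,-0.18,-0.055,0.375,30],
    [-0.7,-0.2,1.2,-0.24,-0.074,0.5,30],
    [-0.9,-0.2,1.5,-0.3,-0.092,0.625,30]
  ]
}}

```text
time_s: 5.55
tcp_pos: [0.5455, 0.1872, 0.1482]
eef_rot: [-121.9, 63.5, 16.9]
contact_force: [1.5, -2.4, 0.2]
gripper_width: 0.0397
```

Request:
{"name": "carry_out", "arguments": {
  "moves": [
    [-0.2,0,0.3,-0.06,-0.018,0.125,30],
    [-0.3,-0.1,0.6,-0.12,-0.037,0.25,30],
    [-0.5,-0.1,0.9,-0.18,-0.055,0.375,30],
    [-0.7,-0.2,1.2,-0.24,-0.074,0.5,30],
    [-0.9,-0.2,1.5,-0.3,-0.092,0.625,30]
  ]
}}

```text
time_s: 6.05
tcp_pos: [0.5445, 0.1864, 0.1496]
eef_rot: [-162.2, 63.5, 16.6]
contact_force: [2.2, -2.1, -0.3]
gripper_width: 0.0395
```

```bash
python3 -c "
from h import *
to(.0175);print(r.get_state()['moment'])"
```

```text
t 6.05 tcp [544.5 186.4 149.6] x [ 0.428  0.128 -0.895] y [ 0.01  -0.991 -0.137] j [ 36.8   1.4 -56.4  51.8 -11.3   2.8] F [ 2.2 -2.1 -0.3] w 39.5
to d 0.0175 shift [-0.4  0.5  0.3] rv [ 0.0021 -0.0067  0.0001] spin axis [-0.434 -0.13   0.892]
[-1.30290476  0.78300992 -0.53579038]
```

Request:
{"name": "carry_out", "arguments": {
  "moves": [
    [-0.2,0,0.3,-0.06,-0.018,0.125,30],
    [-0.3,0,0.6,-0.12,-0.037,0.25,30],
    [-0.5,0,0.9,-0.18,-0.055,0.375,30],
    [-0.7,-0.1,1.2,-0.24,-0.074,0.5,30],
    [-0.9,-0.1,1.5,-0.3,-0.092,0.625,30]
  ]
}}

```text
time_s: 6.55
tcp_pos: [0.5439, 0.1871, 0.1517]
eef_rot: [157.8, 63.4, 16.7]
contact_force: [1.0, -2.7, 2.0]
gripper_width: 0.0393
```

Request:
{"name": "carry_out", "arguments": {
  "moves": [
    [-0.2,0,0.3,-0.06,-0.018,0.125,30],
    [-0.3,-0.1,0.6,-0.12,-0.037,0.25,30],
    [-0.5,-0.1,0.9,-0.18,-0.055,0.375,30],
    [-0.7,-0.2,1.2,-0.24,-0.074,0.5,30],
    [-0.9,-0.2,1.5,-0.3,-0.092,0.625,30]
  ]
}}

```text
time_s: 7.05
tcp_pos: [0.5436, 0.1865, 0.1535]
eef_rot: [117.7, 63.3, 16.6]
contact_force: [6.5, -3.1, -0.0]
gripper_width: 0.0397
```

Request:
{"name": "carry_out", "arguments": {
  "moves": [
    [-0.2,0,0.3,-0.06,-0.018,0.125,30],
    [-0.3,-0.1,0.6,-0.12,-0.037,0.25,30],
    [-0.5,-0.1,0.9,-0.18,-0.055,0.375,30],
    [-0.7,-0.2,1.2,-0.24,-0.074,0.5,30],
    [-0.9,-0.2,1.5,-0.3,-0.092,0.625,30]
  ]
}}

```text
time_s: 7.55
tcp_pos: [0.5424, 0.187, 0.1548]
eef_rot: [77.8, 63.2, 16.9]
contact_force: [2.8, -1.9, -0.9]
gripper_width: 0.0397
```

Request:
{"name": "carry_out", "arguments": {
  "moves": [
    [-0.2,0,0.3,-0.06,-0.018,0.125,30],
    [-0.3,-0.1,0.6,-0.12,-0.037,0.25,30],
    [-0.5,-0.1,0.9,-0.18,-0.055,0.375,30],
    [-0.7,-0.2,1.2,-0.24,-0.074,0.5,30],
    [-0.9,-0.2,1.5,-0.3,-0.092,0.625,30]
  ]
}}

```text
time_s: 8.05
tcp_pos: [0.5411, 0.1865, 0.1559]
eef_rot: [37.8, 63.3, 17.0]
contact_force: [1.9, -2.0, -0.9]
gripper_width: 0.0396
```

```bash
python3 -c "
from h import *
to(.0245);print(r.get_state()['moment'])"
```

```text
t 8.05 tcp [541.1 186.5 155.9] x [ 0.43   0.131 -0.893] y [0.293 0.915 0.276] j [ 38.3   0.6 -55.8  48.4 -12.6 165.3] F [ 1.9 -2.  -0.9] w 39.6
to d 0.0245 shift [-0.3 -0.5  0.1] rv [-0.0003 -0.0107 -0.0017] spin axis [-0.44  -0.13   0.889]
[-1.34532525  0.74581818 -0.50857252]
```

Request:
{"name": "carry_out", "arguments": {
  "moves": [
    [0,0,0,0,0,0,62],
    [0,0,0,0,0,0,62],
    [0,0,0,0,0,0,62],
    [0,0,0,0.06,0.018,-0.125,62],
    [0,0,0,0.12,0.037,-0.25,62]
  ]
}}

```text
time_s: 8.55
tcp_pos: [0.541, 0.1872, 0.156]
eef_rot: [54.7, 63.3, 17.1]
contact_force: [0.2, 0.5, -0.1]
gripper_width: 0.0543
```

Request:
{"name": "carry_out", "arguments": {
  "moves": [
    [0,0,0,0.06,0.018,-0.125,62],
    [0,0,0,0.12,0.037,-0.25,62],
    [0,0,0,0.18,0.055,-0.375,62],
    [0,0,0,0.24,0.074,-0.5,62],
    [0,0,0,0.3,0.092,-0.625,62]
  ]
}}

```text
time_s: 9.05
tcp_pos: [0.541, 0.1873, 0.156]
eef_rot: [94.7, 63.3, 17.0]
contact_force: [-1.0, -0.3, 1.0]
gripper_width: 0.0542
```

Request:
{"name": "carry_out", "arguments": {
  "moves": [
    [0,0,0,0.06,0.018,-0.125,62],
    [0,0,0,0.12,0.037,-0.25,62],
    [0,0,0,0.18,0.055,-0.375,62],
    [0,0,0,0.24,0.074,-0.5,62],
    [0,0,0,0.3,0.092,-0.625,62]
  ]
}}

```text
time_s: 9.55
tcp_pos: [0.5411, 0.1873, 0.156]
eef_rot: [134.7, 63.3, 16.9]
contact_force: [-0.4, 0.3, -0.0]
gripper_width: 0.0541
```

Request:
{"name": "carry_out", "arguments": {
  "moves": [
    [0,0,0,0.06,0.018,-0.125,62],
    [0,0,0,0.12,0.037,-0.25,62],
    [0,0,0,0.18,0.055,-0.375,62],
    [0,0,0,0.24,0.074,-0.5,62],
    [0,0,0,0.3,0.092,-0.625,62]
  ]
}}

```text
time_s: 10.05
tcp_pos: [0.541, 0.1873, 0.156]
eef_rot: [174.7, 63.4, 16.9]
contact_force: [0.3, 0.1, 0.3]
gripper_width: 0.054
```

Request:
{"name": "carry_out", "arguments": {
  "moves": [
    [0,0,0,0.06,0.018,-0.125,62],
    [0,0,0,0.12,0.037,-0.25,62],
    [0,0,0,0.18,0.055,-0.375,62],
    [0,0,0,0.24,0.074,-0.5,62],
    [0,0,0,0.3,0.092,-0.625,62]
  ]
}}

```text
time_s: 10.55
tcp_pos: [0.5411, 0.1873, 0.156]
eef_rot: [-145.1, 63.4, 17.0]
contact_force: [0.5, -0.5, 0.1]
gripper_width: 0.0546
```

Request:
{"name": "carry_out", "arguments": {
  "moves": [
    [0,0,0,0.06,0.018,-0.125,62],
    [0,0,0,0.12,0.037,-0.25,62],
    [0,0,0,0.18,0.055,-0.375,62],
    [0,0,0,0.24,0.074,-0.5,62],
    [0,0,0,0.3,0.092,-0.625,62]
  ]
}}

```text
time_s: 11.05
tcp_pos: [0.5411, 0.1873, 0.156]
eef_rot: [-104.9, 63.4, 17.1]
contact_force: [-0.1, -0.8, -0.5]
gripper_width: 0.0545
```

Request:
{"name": "carry_out", "arguments": {
  "moves": [
    [0,0,0,0.06,0.018,-0.125,62],
    [0,0,0,0.12,0.037,-0.25,62],
    [0,0,0,0.18,0.055,-0.375,62],
    [0,0,0,0.24,0.074,-0.5,62],
    [0,0,0,0.3,0.092,-0.625,62]
  ]
}}

```text
time_s: 11.55
tcp_pos: [0.5411, 0.1873, 0.156]
eef_rot: [-64.8, 63.4, 17.2]
contact_force: [0.3, 0.1, -0.1]
gripper_width: 0.0542
```

```bash
python3 -c "
from h import *
to(.0235)
c,im,u,D=knob('w3',.0443,.02)
x,y=int(u[0]),int(u[1])
cv2.imwrite('pics/w3c.png',cv2.resize(im[y-90:y+50,x-100:x+100],None,fx=3,fy=3,interpolation=cv2.INTER_CUBIC));print(x-100,y-90)"
```

```text
t 11.55 tcp [541.1 187.3 156. ] x [ 0.428  0.133 -0.894] y [-0.899  0.168 -0.405] j [ 38.8   0.6 -55.5  47.1 -13.  -91. ] F [ 0.3  0.1 -0.1] w 54.2
to d 0.0235 shift [ 0.2 -1.1 -0.9] rv [-0.0014 -0.0121 -0.0024] spin axis [-0.439 -0.13   0.889]
pred [325.4 256.7] D 0.153 px radius 40.5
225 166
```

View pics/w3c.png

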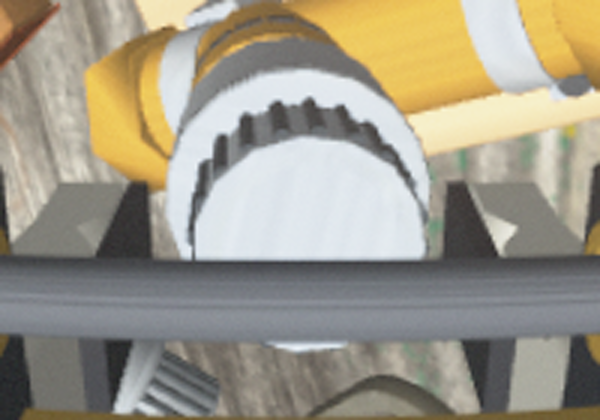

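Request:
{"name": "carry_out", "arguments": {
  "moves": [
    [0,-0.8,-0.5,-0.001,-0.012,-0.002,30],
    [0,-0.8,-0.5,-0.001,-0.012,-0.002,30],
    [0,-0.8,-0.5,-0.001,-0.012,-0.002,30],
    [0,-0.8,-0.5,-0.001,-0.012,-0.002,30]
  ],
  "squeeze": 25
}}

```text
time_s: 12.0
tcp_pos: [0.5409, 0.1858, 0.1553]
eef_rot: [-65.8, 62.8, 16.5]
contact_force: [-2.6, -0.1, -0.1]
gripper_width: 0.0395
```

Request:
{"name": "carry_out", "arguments": {
  "moves": [
    [-0.2,0,0.3,-0.061,-0.018,0.125,30],
    [-0.3,-0.1,0.6,-0.122,-0.036,0.249,30],
    [-0.5,-0.1,0.9,-0.184,-0.055,0.374,30],
    [-0.7,-0.2,1.2,-0.245,-0.073,0.498,30],
    [-0.9,-0.2,1.5,-0.306,-0.091,0.623,30]
  ]
}}

```text
time_s: 12.5
tcp_pos: [0.5403, 0.1854, 0.157]
eef_rot: [-106.2, 62.8, 16.6]
contact_force: [-2.1, -1.6, 1.7]
gripper_width: 0.0397
```

Request:
{"name": "carry_out", "arguments": {
  "moves": [
    [-0.2,0,0.3,-0.061,-0.018,0.125,30],
    [-0.3,-0.1,0.6,-0.122,-0.036,0.249,30],
    [-0.5,-0.1,0.9,-0.184,-0.055,0.374,30],
    [-0.7,-0.2,1.2,-0.245,-0.073,0.498,30],
    [-0.9,-0.2,1.5,-0.306,-0.091,0.623,30]
  ]
}}

```text
time_s: 13.0
tcp_pos: [0.5395, 0.1855, 0.1587]
eef_rot: [-146.2, 62.9, 16.7]
contact_force: [1.1, -2.0, 0.2]
gripper_width: 0.0394
```

Request:
{"name": "carry_out", "arguments": {
  "moves": [
    [-0.2,0,0.3,-0.061,-0.018,0.125,30],
    [-0.3,-0.1,0.6,-0.122,-0.036,0.249,30],
    [-0.5,-0.1,0.9,-0.184,-0.055,0.374,30],
    [-0.7,-0.2,1.2,-0.245,-0.073,0.498,30],
    [-0.9,-0.2,1.5,-0.306,-0.091,0.623,30]
  ]
}}

```text
time_s: 13.5
tcp_pos: [0.5387, 0.1843, 0.1601]
eef_rot: [173.5, 63.0, 16.5]
contact_force: [4.5, -5.2, 0.2]
gripper_width: 0.0396
```

```bash
python3 -c "
from h import *
to(.029);print(r.get_state()['moment'])"
```

```text
t 13.5 tcp [538.7 184.3 160.1] x [ 0.436  0.129 -0.891] y [ 0.378 -0.924  0.051] j [ 38.5  -0.2 -56.1  48.7 -13.1  28.7] F [ 4.5 -5.2  0.2] w 39.6
to d 0.029 shift [-0.1  1.1 -0.2] rv [ 0.0025 -0.0091 -0.0001] spin axis [-0.444 -0.131  0.887]
[-2.28502405 -0.38899231 -1.27223336]
```

Request:
{"name": "carry_out", "arguments": {
  "moves": [
    [-0.2,0.2,0.3,-0.061,-0.018,0.125,30],
    [-0.3,0.4,0.6,-0.122,-0.038,0.249,30],
    [-0.5,0.5,0.9,-0.182,-0.058,0.374,30],
    [-0.7,0.6,1.2,-0.243,-0.078,0.498,30],
    [-0.9,0.7,1.5,-0.304,-0.097,0.623,30]
  ]
}}

```text
time_s: 14.0
tcp_pos: [0.5386, 0.1851, 0.1625]
eef_rot: [133.5, 62.6, 16.6]
contact_force: [6.8, -5.7, 2.0]
gripper_width: 0.0397
```

Request:
{"name": "carry_out", "arguments": {
  "moves": [
    [-0.2,0,0.3,-0.061,-0.018,0.125,30],
    [-0.3,-0.1,0.6,-0.122,-0.036,0.249,30],
    [-0.5,-0.1,0.9,-0.184,-0.055,0.374,30],
    [-0.7,-0.2,1.2,-0.245,-0.073,0.498,30],
    [-0.9,-0.2,1.5,-0.306,-0.091,0.623,30]
  ]
}}

```text
time_s: 14.5
tcp_pos: [0.5379, 0.1864, 0.1645]
eef_rot: [93.9, 62.7, 17.1]
contact_force: [5.3, -1.7, 2.4]
gripper_width: 0.0397
```

Request:
{"name": "carry_out", "arguments": {
  "moves": [
    [-0.2,0,0.3,-0.061,-0.018,0.125,30],
    [-0.3,-0.1,0.6,-0.122,-0.036,0.249,30],
    [-0.5,-0.1,0.9,-0.184,-0.055,0.374,30],
    [-0.7,-0.2,1.2,-0.245,-0.073,0.498,30],
    [-0.9,-0.2,1.5,-0.306,-0.091,0.623,30]
  ]
}}

```text
time_s: 15.0
tcp_pos: [0.5363, 0.1862, 0.1653]
eef_rot: [53.7, 62.9, 17.1]
contact_force: [3.3, -1.4, 1.0]
gripper_width: 0.0395
```

```bash
python3 -c "
from h import *
to(.0345);print(r.get_state()['moment'])"
```

```text
t 15.0 tcp [536.3 186.2 165.3] x [ 0.435  0.134 -0.89 ] y [0.512 0.777 0.367] j [ 40.   -0.8 -55.3  45.2 -14.5 151.4] F [ 3.3 -1.4  1. ] w 39.5
to d 0.0345 shift [-0.3 -1.5 -0.7] rv [-0.0014 -0.0148 -0.0029] spin axis [-0.448 -0.131  0.884]
[-1.05913196  0.24810288 -0.55866868]
```

Request:
{"name": "carry_out", "arguments": {
  "moves": [
    [-0.5,-0.1,0.9,0,0,0,30],
    [-1,-0.3,1.8,0,0,0,30],
    [-1.5,-0.5,2.6,0,-0.005,0,30],
    [-2,-0.7,3.5,0,-0.01,-0.001,30],
    [-2.4,-0.9,4.4,0,-0.01,-0.001,30]
  ]
}}

```text
time_s: 15.5
tcp_pos: [0.5335, 0.186, 0.1694]
eef_rot: [53.9, 62.4, 16.9]
contact_force: [5.7, 3.4, -1.2]
gripper_width: 0.0397
```

```bash
python3 -c "
from h import *
to(.05);to(.075);to(.11)"
```

```text
t 15.5 tcp [533.5 186.  169.4] x [ 0.444  0.135 -0.886] y [0.514 0.771 0.375] j [ 39.7  -1.5 -56.1  47.4 -14.2 149.1] F [ 5.7  3.4 -1.2] w 39.7
to d 0.05 shift [-4.8 -3.4  8.8] rv [-0.0012 -0.0199 -0.0036] spin axis [-0.462 -0.132  0.877]
t 15.5 tcp [533.5 186.  169.4] x [ 0.444  0.135 -0.886] y [0.514 0.771 0.375] j [ 39.7  -1.5 -56.1  47.4 -14.2 149.1] F [ 5.7  3.4 -1.2] w 39.7
to d 0.075 shift [-16.7  -6.7  30.6] rv [ 0.0012 -0.0428 -0.0059] spin axis [-0.482 -0.133  0.866]
t 15.5 tcp [533.5 186.  169.4] x [ 0.444  0.135 -0.886] y [0.514 0.771 0.375] j [ 39.7  -1.5 -56.1  47.4 -14.2 149.1] F [ 5.7  3.4 -1.2] w 39.7
to d 0.11 shift [-33.5 -11.4  60.9] rv [ 0.0012 -0.0428 -0.0059] spin axis [-0.482 -0.133  0.866]
```

Request:
{"name": "carry_out", "arguments": {
  "moves": [
    [-2.4,-0.7,4.3,0,0,0,30],
    [-5.3,-1.5,9.5,0,0,0,30],
    [-8.2,-2.3,14.7,0,0,0,30],
    [-11.1,-3.1,20,0,0,0,30],
    [-14.5,-4,26,0,0,0,30]
  ]
}}

```text
time_s: 16.0
tcp_pos: [0.5178, 0.1804, 0.1941]
eef_rot: [53.7, 62.6, 16.6]
contact_force: [-0.1, -0.5, -0.8]
gripper_width: 0.0397
```

Request:
{"name": "carry_out", "arguments": {
  "moves": [
    [-4,-1.1,7,0,0,0,30],
    [-8,-2.2,14.4,0,0,0,30],
    [-12,-3.3,21.6,0,0,0,30],
    [-18,-5,32.4,0,0,0,30],
    [-24,-6.6,43.3,0,0,0,30]
  ]
}}

```text
time_s: 16.5
tcp_pos: [0.4938, 0.174, 0.2379]
eef_rot: [53.7, 62.5, 16.7]
contact_force: [-0.4, 0.5, -0.5]
gripper_width: 0.0396
```

```bash
python3 -c "
from h import *
s,R=st();print(r.get_state()['moment'])
im=r.capture('scene');cv2.imwrite('pics/s1.png',cv2.resize(im[130:290,210:410],None,fx=3.5,fy=3.5,interpolation=cv2.INTER_CUBIC))"
```

```text
t 16.5 tcp [493.8 174.  237.9] x [ 0.442  0.132 -0.887] y [0.515 0.772 0.372] j [ 49.5 -10.9 -49.4  28.9 -31.2 161.2] F [-0.4  0.5 -0.5] w 39.6
[-0.5460872   1.61611116  0.03852786]
```

View pics/s1.png

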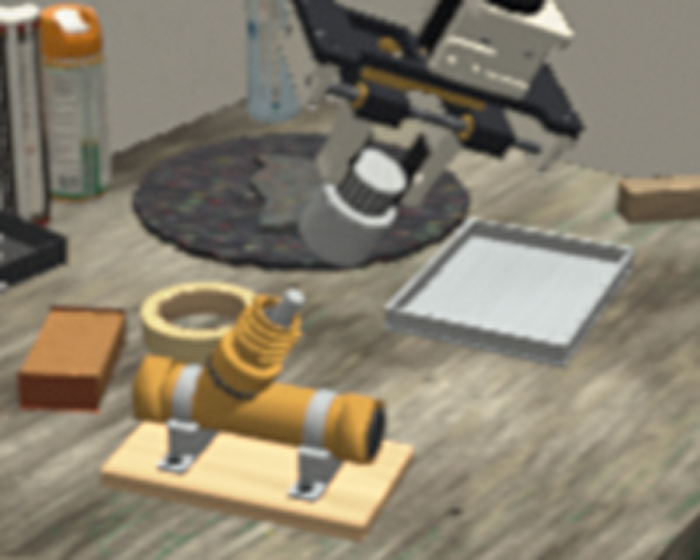

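Request:
{"name": "carry_out", "arguments": {
  "moves": [
    [0,-3,4,0.062,0.018,-0.124,30],
    [0,-6,8,0.124,0.037,-0.248,30],
    [0,-9,12,0.186,0.055,-0.373,30],
    [0,-12,16,0.247,0.074,-0.497,30],
    [0,-15,20,0.309,0.092,-0.621,30]
  ],
  "squeeze": 30
}}

```text
time_s: 17.05
tcp_pos: [0.4943, 0.1591, 0.2576]
eef_rot: [93.9, 62.5, 16.5]
contact_force: [0.4, -0.3, -0.0]
gripper_width: 0.0396
```

Request:
{"name": "carry_out", "arguments": {
  "moves": [
    [4,-24,0,-0.027,0.092,0,30],
    [8,-48,0,-0.055,0.184,0,30],
    [12,-72,0,-0.082,0.276,0,30],
    [16,-96,0,-0.11,0.368,0,30],
    [20,-120,0,-0.137,0.46,0,30]
  ]
}}

```text
time_s: 17.55
tcp_pos: [0.515, 0.0391, 0.2584]
eef_rot: [-119.5, 89.9, 163.4]
contact_force: [0.5, 0.4, -1.8]
gripper_width: 0.0395
```

Request:
{"name": "carry_out", "arguments": {
  "moves": [
    [7,-28,0,0,0,-0.14,30],
    [13,-56,0,0,0,-0.28,30],
    [20,-84,0,0,0,-0.42,30],
    [26,-112,0,0,0,-0.56,30],
    [33,-140,0,0,0,-0.7,30]
  ]
}}

```text
time_s: 18.05
tcp_pos: [0.5476, -0.1014, 0.2574]
eef_rot: [-15.7, 90.0, -133.3]
contact_force: [-0.4, 0.5, -0.8]
gripper_width: 0.0398
```

Request:
{"name": "carry_out", "arguments": {
  "moves": [
    [7,-24,-8,0,0,-0.14,30],
    [13,-48,-16,0,0,-0.28,30],
    [20,-72,-24,0,0,-0.42,30],
    [26,-96,-32,0,0,-0.56,30],
    [33,-120,-40,0,0,-0.7,30]
  ]
}}

```text
time_s: 18.55
tcp_pos: [0.5806, -0.2212, 0.2169]
eef_rot: [-0.1, 89.9, -157.7]
contact_force: [0.2, 0.2, -1.4]
gripper_width: 0.0397
```

```bash
python3 -c "
from h import *
s,R=st();print(r.get_state()['moment'],np.cross(R.as_matrix()[:,0],[0,0,-1]))
im=r.capture('scene');cv2.imwrite('pics/s2.png',cv2.resize(im[100:270,260:460],None,fx=3.5,fy=3.5,interpolation=cv2.INTER_CUBIC))"
```

```text
t 18.55 tcp [ 580.6 -221.2  216.9] x [-0.001 -0.001 -1.   ] y [ 0.38  -0.925 -0.   ] j [ -2.9  15.9  -7.2   0.  -66.9 115.2] F [ 0.2  0.2 -1.4] w 39.7
[-0.07716749  0.09835262 -0.02042584] [ 0.00052021 -0.00126938  0.        ]
```

View pics/s2.png

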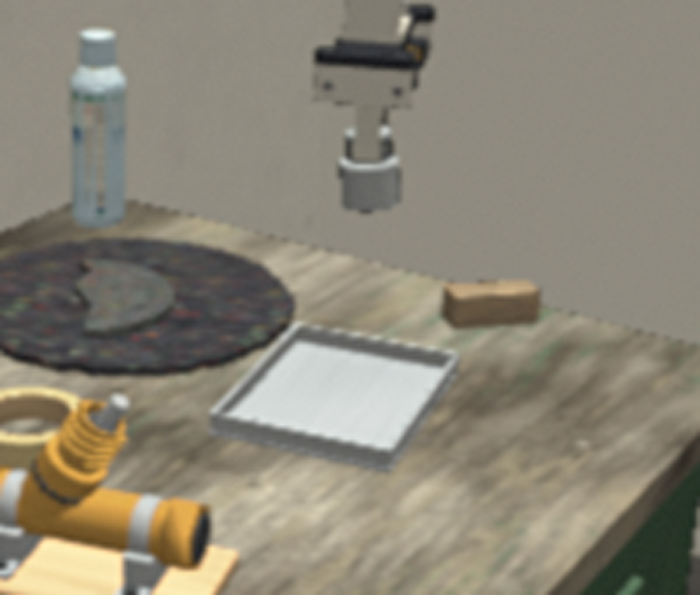

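Request:
{"name": "carry_out", "arguments": {
  "moves": [
    [0,0,-35,0,0,0,30],
    [0,0,-75,0,0,0,30],
    [0,0,-115,0,0,0,30],
    [0,0,-143,0,0,0,30],
    [0,0,-155,0,0,0,30]
  ]
}}

```text
time_s: 19.1
tcp_pos: [0.5784, -0.2199, 0.0595]
eef_rot: [-20.9, 89.7, -178.2]
contact_force: [-0.3, -0.2, -0.8]
gripper_width: 0.0394
```

Request:
{"name": "carry_out", "arguments": {
  "moves": [
    [0,0,-1,0,0,0,30],
    [0,0,-2.5,0,0,0,30],
    [0,0,-4,0,0,0,30],
    [0,0,-5.5,0,0,0,30],
    [0,0,-6.5,0,0,0,30]
  ]
}}

```text
time_s: 19.6
tcp_pos: [0.5813, -0.2205, 0.0576]
eef_rot: [117.3, 89.9, -39.9]
contact_force: [1.1, -0.7, -0.9]
gripper_width: 0.0393
```

Request:
{"name": "carry_out", "arguments": {
  "moves": [
    [0,0,-0.8,0,0,0,30],
    [0,0,-1.6,0,0,0,30],
    [0,0,-2.4,0,0,0,30]
  ]
}}

```text
time_s: 19.9
tcp_pos: [0.5808, -0.2205, 0.0544]
eef_rot: [74.4, 89.9, -82.8]
contact_force: [-0.2, -0.1, -1.5]
gripper_width: 0.0397
```

Request:
{"name": "carry_out", "arguments": {
  "moves": [
    [0,0,-0.6,0,0,0,30],
    [0,0,-1.2,0,0,0,30],
    [0,0,-1.8,0,0,0,30]
  ]
}}

```text
time_s: 20.2
tcp_pos: [0.5807, -0.2206, 0.0527]
eef_rot: [58.8, 89.9, -98.4]
contact_force: [-2.0, -0.0, 5.0]
gripper_width: 0.0393
```

Request:
{"name": "carry_out", "arguments": {
  "moves": [
    [0,0,-0.5,0,0,0,30],
    [0,0,-0.5,0,0,0,45],
    [0,0,-0.5,0,0,0,60],
    [0,0,-0.5,0,0,0,65],
    [0,0,-0.5,0,0,0,65]
  ]
}}

```text
time_s: 20.7
tcp_pos: [0.5809, -0.2205, 0.0519]
eef_rot: [74.8, 89.9, -82.5]
contact_force: [0.1, -0.2, -0.9]
gripper_width: 0.0553
```

Request:
{"name": "carry_out", "arguments": {
  "moves": [
    [0,0,5,0,0,0,70],
    [0,0,20,0,0,0,70],
    [0,0,50,0,0,0,70],
    [0,0,90,0,0,0,70],
    [0,0,130,0,0,0,70]
  ]
}}

```text
time_s: 21.2
tcp_pos: [0.5804, -0.2205, 0.1834]
eef_rot: [34.0, 89.9, -123.2]
contact_force: [0.3, 0.8, 0.1]
gripper_width: 0.061
```

Run:
```python
from h import *
from kin import *
s,R=st()
a=r.capture('top')[140:260,220:390];b=r.capture('scene')[150:290,230:430]
z=np.zeros((580,800,3),np.uint8);A1=cv2.resize(a,(400,282));B1=cv2.resize(b,(800,560)) 
B1=cv2.resize(b,(400,280));z=np.vstack([cv2.resize(a,(400,282),interpolation=2),cv2.resize(b,(400,280),interpolation=2)])
cv2.imwrite('pics/p1.png',z)
m=cv2.cvtColor(a,cv2.COLOR_BGR2GRAY)
for d in(.004,.08):
    q,t,x=best(d,.010);print(d,q.round(1),(t*1e3).round(1),x.round(3))
```

```text
t 21.2 tcp [ 580.4 -220.5  183.4] x [-0.001 -0.001 -1.   ] y [ 0.387 -0.922  0.001] j [-2.800e+00  1.720e+01 -1.000e+01  1.000e-01 -6.280e+01  1.155e+02] F [0.3 0.8 0.1] w 61.0
0.004 [ 33.4   3.  -57.5  59.6  -8.4] [550.5 188.7 138.1] [ 0.422  0.128 -0.898]
0.08 [ 43.1  -7.2 -56.9  46.1 -18.8] [514.4 178.7 204.3] [ 0.482  0.133 -0.866]
```

View pics/p1.png

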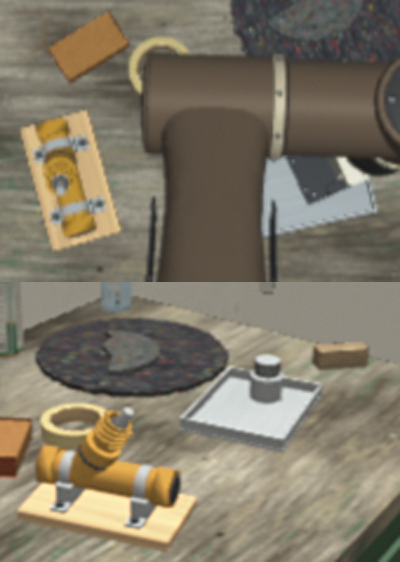

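Request:
{"name": "carry_out", "arguments": {
  "moves": [
    [-3,40,20,0,0,-0.03,50],
    [-6,85,40,0,0,-0.06,50],
    [-10,133,47,0,0,-0.09,50],
    [-13,182,47,0,0,-0.13,50],
    [-16,230,47,0,0,-0.13,50]
  ]
}}

```text
time_s: 21.8
tcp_pos: [0.5645, 0.0114, 0.2299]
eef_rot: [138.6, 89.9, -26.2]
contact_force: [0.8, 0.3, -1.2]
gripper_width: 0.0443
```

Request:
{"name": "carry_out", "arguments": {
  "moves": [
    [-13,35,0,0.028,-0.101,0,50],
    [-26,70,0,0.056,-0.202,0,50],
    [-39,105,0,0.083,-0.303,0,50],
    [-52,140,0,0.111,-0.404,0,50],
    [-64,165,0,0.139,-0.505,0,50]
  ]
}}

```text
time_s: 22.3
tcp_pos: [0.5122, 0.1571, 0.2327]
eef_rot: [178.6, 62.4, 13.5]
contact_force: [2.0, -1.3, 0.8]
gripper_width: 0.0438
```

Run:
```python
from h import *
to(.11)
c,im,u,D=knob("w4",.02,.007)
x,y=int(u[0]),int(u[1]);w=im[y-40:y+40,x-40:x+40]
hsv=cv2.cvtColor(w,cv2.COLOR_BGR2HSV)
m=cv2.inRange(hsv,(0,0,150),(180,60,255))
n,l,s,ce=cv2.connectedComponentsWithStats(m)
for i in range(1,n):
    if s[i,4]>30: print(s[i],(ce[i]+[x-40,y-40]).round(1))
print("rim pred",proj("wrist",RIM,c).round(1))
```

```text
t 22.3 tcp [512.2 157.1 232.7] x [ 0.45   0.108 -0.886] y [ 0.254 -0.967  0.012] j [ 46.   -9.1 -49.3  30.3 -29.6  34.9] F [ 2.  -1.3  0.8] w 43.8
to d 0.11 shift [-12.2  17.6  -2.4] rv [ 0.0245 -0.0374  0.0079] spin axis [-0.482 -0.133  0.866]
pred [298.  204.2] D 0.257 px radius 8.4
[ 0  0  8  5 32] [260.8 165.6]
[   0    0   28   80 1048] [269.4 209.3]
[65  0 15 10 97] [329.  169.3]
[ 0  7  7 11 63] [260.  175.6]
[ 27  11  53  69 846] [317.5 227.3]
[  0  17   7  22 133] [259.8 191.8]
[ 30  17  27  21 142] [299.9 186.9]
[ 33  27  16  24 284] [298.3 203. ]
rim pred [299.4 196.8]
```

Request:
{"name": "carry_out", "arguments": {
  "moves": [
    [-6,9,-1,0.012,-0.018,0.004,50],
    [-12,17,-2,0.024,-0.037,0.008,50],
    [-12,17,-2,0.024,-0.037,0.008,50]
  ]
}}

```text
time_s: 22.65
tcp_pos: [0.5008, 0.171, 0.2295]
eef_rot: [179.8, 60.3, 14.9]
contact_force: [0.9, -0.5, -0.1]
gripper_width: 0.0442
```

Run:
```python
from h import *
to(.045)
to(.005)
```

```text
t 22.65 tcp [500.8 171.  229.5] x [ 0.479  0.128 -0.869] y [ 0.26  -0.966  0.001] j [ 47.4 -10.6 -53.8  37.5 -25.9  26.6] F [ 0.9 -0.5 -0.1] w 44.2
to d 0.045 shift [ 30.3  12.3 -55.7] rv [0.0022 0.0239 0.0047] spin axis [-0.457 -0.132  0.879]
t 22.65 tcp [500.8 171.  229.5] x [ 0.479  0.128 -0.869] y [ 0.26  -0.966  0.001] j [ 47.4 -10.6 -53.8  37.5 -25.9  26.6] F [ 0.9 -0.5 -0.1] w 44.2
to d 0.005 shift [ 49.2  17.6 -90.5] rv [-0.0032  0.0624  0.0074] spin axis [-0.423 -0.128  0.897]
```

Request:
{"name": "carry_out", "arguments": {
  "moves": [
    [8,4,-14,0,0.006,0.001,50],
    [16,7,-28,0,0.012,0.002,50],
    [23,10,-42,0.001,0.018,0.003,50],
    [30,12,-55,0.002,0.024,0.004,50],
    [30,12,-55,0.002,0.024,0.005,50]
  ]
}}

```text
time_s: 23.15
tcp_pos: [0.5325, 0.182, 0.1732]
eef_rot: [-179.4, 61.8, 15.7]
contact_force: [0.2, -0.3, -0.1]
gripper_width: 0.0441
```

Run:
```python
from h import *
to(.005)
c,im,u,D=knob("w5",.02,.007)
x,y=int(u[0]),int(u[1]);print(x,y)
cv2.imwrite('pics/w5c.png',cv2.resize(im[y-70:y+70,x-100:x+100],None,fx=3,fy=3,interpolation=cv2.INTER_CUBIC))
w=im[y-40:y+40,x-40:x+40];hsv=cv2.cvtColor(w,cv2.COLOR_BGR2HSV)
m=cv2.inRange(hsv,(0,0,150),(180,60,255));n,l,s,ce=cv2.connectedComponentsWithStats(m)
for i in range(1,n):
    if s[i,4]>60: print(s[i,:4]+[x-40,y-40,0,0],s[i,4],(ce[i]+[x-40,y-40]).round(1))
```

```text
t 23.15 tcp [532.5 182.  173.2] x [ 0.455  0.128 -0.881] y [ 0.262 -0.965 -0.005] j [ 38.7  -2.3 -57.1  50.8 -13.8  18.9] F [ 0.2 -0.3 -0.1] w 44.1
to d 0.005 shift [ 17.5   6.6 -34.2] rv [-0.0023  0.036   0.0041] spin axis [-0.423 -0.128  0.897]
pred [321.7 227.7] D 0.194 px radius 11.2
321 227
[281 187  13  64] 617 [286.9 213.7]
[305 196  34  20] 196 [321.9 202.3]
[311 209  21  32] 507 [321.6 225.2]
```

Request:
{"name": "carry_out", "arguments": {
  "moves": [
    [4.5,2,-8.5,0,0.009,0.001,50],
    [9,3.5,-17,-0.001,0.018,0.002,50],
    [13.5,5,-26,-0.002,0.027,0.003,50],
    [17.5,6.5,-34,-0.002,0.036,0.004,50],
    [17.5,6.5,-34,-0.002,0.036,0.004,50]
  ]
}}

```text
time_s: 23.7
tcp_pos: [0.5499, 0.1898, 0.1405]
eef_rot: [-178.1, 63.6, 17.1]
contact_force: [-0.2, -1.2, -0.1]
gripper_width: 0.044
```

Run:
```python
from h import *
to(.005)
```

```text
t 23.7 tcp [549.9 189.8 140.5] x [ 0.424  0.131 -0.896] y [ 0.267 -0.964 -0.014] j [ 33.7   2.8 -57.4  58.8  -8.5  14.7] F [-0.2 -1.2 -0.1] w 44.0
to d 0.005 shift [ 0.1 -1.2 -1.5] rv [-0.0025  0.0018 -0.0009] spin axis [-0.423 -0.128  0.897]
```

Close gently on the stem.

Request:
{"name": "carry_out", "arguments": {
  "moves": [
    [0,-1,-1,0,0,0,5],
    [0,-1,-1,0,0,0,5],
    [0,-1,-1,0,0,0,5],
    [0,-1,-1,0,0,0,5],
    [0,-1,-1,0,0,0,5]
  ],
  "squeeze": 20
}}

```text
time_s: 24.2
tcp_pos: [0.5493, 0.1889, 0.1402]
eef_rot: [-178.1, 63.6, 17.2]
contact_force: [-0.2, -0.4, 1.0]
gripper_width: 0.0135
```

Request:
{"name": "carry_out", "arguments": {
  "moves": [
    [0,0,0,0,0,0,5],
    [-0.9,-0.2,1.6,0,0,0,5],
    [-2,-0.5,3.4,0,0,0,5],
    [-3,-0.8,5.2,0,0,0,5],
    [-4,-1.1,7,0,0,0,5]
  ]
}}

```text
time_s: 24.7
tcp_pos: [0.5453, 0.1878, 0.1469]
eef_rot: [-178.1, 63.6, 17.2]
contact_force: [0.6, 0.6, 0.0]
gripper_width: 0.0133
```

Run:
```python
from h import *
to(.04)
print(r.get_state()["moment"])
```

```text
t 24.7 tcp [545.3 187.8 146.9] x [ 0.425  0.131 -0.896] y [ 0.267 -0.964 -0.015] j [ 36.5   1.8 -56.4  52.  -10.8  19.1] F [0.6 0.6 0. ] w 13.3
to d 0.04 shift [-11.8  -3.8  22.6] rv [ 0.002  -0.0316 -0.0037] spin axis [-0.453 -0.132  0.882]
[-0.56715388  1.29754326 -0.00850354]
```

Request:
{"name": "carry_out", "arguments": {
  "moves": [
    [-3,-0.8,5.3,0,0,0,5],
    [-6,-1.6,10.7,0,0,0,5],
    [-9,-2.5,16,0,0,0,5],
    [-12,-3.3,21.4,0,0,0,5],
    [-15,-4.1,26.8,0,0,0,5]
  ]
}}

```text
time_s: 25.2
tcp_pos: [0.5299, 0.1835, 0.1736]
eef_rot: [-178.1, 63.6, 17.2]
contact_force: [-0.4, -0.2, -1.2]
gripper_width: 0.0132
```

Request:
{"name": "carry_out", "arguments": {
  "moves": [
    [-4,-1.1,7,0,0,0,5],
    [-8,-2.2,14.3,0,0,0,5],
    [-12,-3.3,21.4,0,0,0,5],
    [-16,-4.4,28.5,0,0,0,5],
    [-20,-5.5,36,0,0,0,5]
  ]
}}

```text
time_s: 25.7
tcp_pos: [0.5098, 0.1779, 0.2099]
eef_rot: [-178.1, 63.6, 17.2]
contact_force: [0.0, 0.2, -0.6]
gripper_width: 0.0133
```

Run:
```python
from h import *
s,R=st();print(((s["tcp_pos"]-RIM)@A).round(4))
```

```text
t 25.7 tcp [509.8 177.9 209.9] x [ 0.424  0.131 -0.896] y [ 0.267 -0.964 -0.015] j [ 46.9  -6.7 -49.7  29.3 -26.7  34.4] F [ 0.   0.2 -0.6] w 13.3
0.0872
```

Request:
{"name": "carry_out", "arguments": {
  "moves": [
    [0,0,8,0,0,0,5],
    [0,0,18,0,0,0,5],
    [0,0,28,0,0,0,5],
    [0,0,36,0,0,0,5],
    [0,0,40,0,0,0,5]
  ]
}}

```text
time_s: 26.2
tcp_pos: [0.5105, 0.1784, 0.2507]
eef_rot: [-178.0, 63.5, 17.3]
contact_force: [0.0, -0.1, -0.6]
gripper_width: 0.0128
```

Request:
{"name": "carry_out", "arguments": {
  "moves": [
    [4,-24,0,-0.028,0.101,0,5],
    [8,-48,0,-0.056,0.202,0,5],
    [12,-72,0,-0.083,0.303,0,5],
    [16,-96,0,-0.111,0.404,0,5],
    [20,-120,0,-0.139,0.505,0,5]
  ]
}}

```text
time_s: 26.7
tcp_pos: [0.5309, 0.0575, 0.2503]
eef_rot: [-12.8, 86.1, -177.7]
contact_force: [1.1, 1.4, -1.3]
gripper_width: 0.0132
```

Request:
{"name": "carry_out", "arguments": {
  "moves": [
    [6,-36,0,0,0,0,5],
    [12,-72,0,0,0,0,5],
    [18,-108,0,0,0,0,5],
    [24,-144,0,0,0,0,5],
    [30,-181,0,0,0,0,5]
  ]
}}

```text
time_s: 27.2
tcp_pos: [0.5604, -0.1243, 0.2492]
eef_rot: [-12.2, 86.3, -177.1]
contact_force: [0.6, 0.4, 0.1]
gripper_width: 0.0133
```

Request:
{"name": "carry_out", "arguments": {
  "moves": [
    [0,0,-20,0,0,0,5],
    [0,0,-55,0,0,0,5],
    [0,0,-90,0,0,0,5],
    [0,0,-120,0,0,0,5],
    [0,0,-135,0,0,0,5]
  ]
}}

```text
time_s: 27.7
tcp_pos: [0.5585, -0.123, 0.1113]
eef_rot: [-12.3, 86.0, -177.3]
contact_force: [-0.1, -1.3, -0.7]
gripper_width: 0.0129
```

Run:
```python
from h import *
s,R=st()
im=r.capture('scene');t=s["tcp_pos"]
u=proj("scene",t);f=proj("scene",t-[0,0,.063]);print("tip",u.round(1),"foot if vertical",f.round(1))
x,y=int(u[0]),int(u[1]);cv2.imwrite('pics/s3.png',cv2.resize(im[y-50:y+80,x-80:x+80],None,fx=4.5,fy=4.5,interpolation=cv2.INTER_CUBIC));print(x-80,y-50)
```

```text
t 27.7 tcp [ 558.5 -123.   111.3] x [-0.069 -0.003 -0.998] y [ 0.259 -0.966 -0.015] j [  7.   19.  -17.9  -0.4 -57.1  98.3] F [-0.1 -1.3 -0.7] w 12.9
tip [353.6 187.3] foot if vertical [352.6 206.7]
273 137
```

View pics/s3.png

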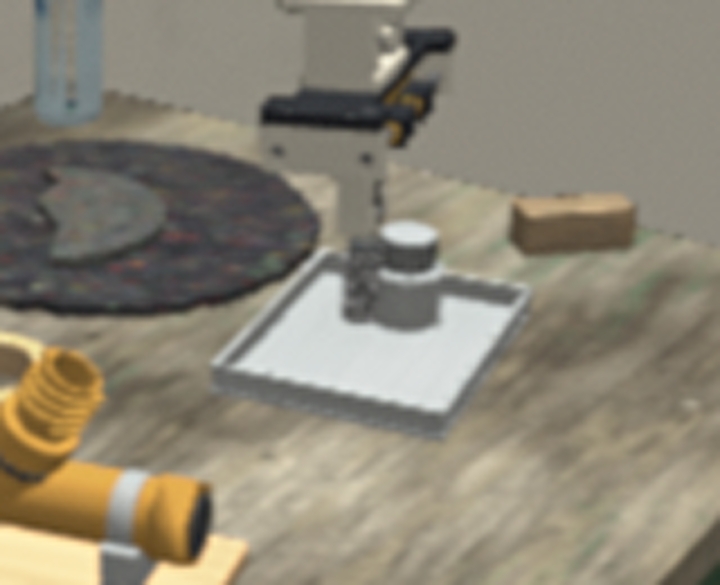

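Request:
{"name": "carry_out", "arguments": {
  "moves": [
    [0,0,-10,0,0,0,5],
    [0,0,-20,0,0,0,5],
    [0,0,-29,0,0,0,5],
    [0,0,-35,0,0,0,5],
    [0,0,-37,0,0,0,5]
  ]
}}

```text
time_s: 28.25
tcp_pos: [0.56, -0.1229, 0.0771]
eef_rot: [-12.0, 86.2, -177.0]
contact_force: [0.5, 0.4, -1.1]
gripper_width: 0.0134
```

Request:
{"name": "carry_out", "arguments": {
  "moves": [
    [0,0,-0.8,0,0,0,5],
    [0,0,-1.6,0,0,0,5],
    [0,0,-2.4,0,0,0,5]
  ]
}}

```text
time_s: 28.55
tcp_pos: [0.5606, -0.1229, 0.0756]
eef_rot: [-12.0, 86.3, -176.9]
contact_force: [0.6, -0.0, -1.2]
gripper_width: 0.0133
```

Request:
{"name": "carry_out", "arguments": {
  "moves": [
    [0,0,-0.6,0,0,0,5],
    [0,0,-1.2,0,0,0,5],
    [0,0,-1.8,0,0,0,5]
  ]
}}

```text
time_s: 28.85
tcp_pos: [0.5603, -0.1229, 0.0735]
eef_rot: [-12.0, 86.3, -176.9]
contact_force: [-0.7, -1.2, -1.2]
gripper_width: 0.0131
```

Request:
{"name": "carry_out", "arguments": {
  "moves": [
    [0,0,-0.8,0,0,0,5],
    [0,0,-1.6,0,0,0,5],
    [0,0,-2.4,0,0,0,5]
  ]
}}

```text
time_s: 29.15
tcp_pos: [0.5603, -0.1229, 0.0709]
eef_rot: [-12.0, 86.3, -176.9]
contact_force: [-0.7, -0.7, -1.5]
gripper_width: 0.013
```

Request:
{"name": "carry_out", "arguments": {
  "moves": [
    [0,0,-0.6,0,0,0,5],
    [0,0,-1.2,0,0,0,5],
    [0,0,-1.8,0,0,0,5]
  ]
}}

```text
time_s: 29.45
tcp_pos: [0.5603, -0.123, 0.0692]
eef_rot: [-12.0, 86.3, -176.9]
contact_force: [0.1, 0.3, -1.1]
gripper_width: 0.0133
```

Request:
{"name": "carry_out", "arguments": {
  "moves": [
    [0,0,-0.5,0,0,0,5],
    [0,0,-1,0,0,0,5],
    [0,0,-1.5,0,0,0,5]
  ]
}}

```text
time_s: 29.75
tcp_pos: [0.5613, -0.123, 0.0686]
eef_rot: [-11.6, 86.4, -176.5]
contact_force: [0.3, 0.2, 8.2]
gripper_width: 0.0132
```

Request:
{"name": "carry_out", "arguments": {
  "moves": [
    [0,0,-0.4,0,0,0,5],
    [0,0,-0.8,0,0,0,5],
    [0,0,-1.2,0,0,0,5]
  ]
}}

```text
time_s: 30.05
tcp_pos: [0.5623, -0.123, 0.0685]
eef_rot: [-11.3, 86.5, -176.2]
contact_force: [-0.1, 1.3, 14.0]
gripper_width: 0.0131
```

Request:
{"name": "carry_out", "arguments": {
  "moves": [
    [0,0,0.6,0,0,0,5],
    [0,0,1,0,0,0,5],
    [0,0,1,0,0,0,18],
    [0,0,1,0,0,0,22],
    [0,0,1,0,0,0,40]
  ],
  "squeeze": 5
}}

```text
time_s: 30.55
tcp_pos: [0.5597, -0.1229, 0.067]
eef_rot: [-12.1, 86.2, -177.1]
contact_force: [0.2, -0.8, 0.1]
gripper_width: 0.0227
```

Request:
{"name": "carry_out", "arguments": {
  "moves": [
    [0,0,1,0,0,0,50],
    [0,0,2,0,0,0,50],
    [0.5,0,12,0,0,0,50],
    [2,0,30,0,0,0,50],
    [3,0,50,0,0,0,50]
  ]
}}

```text
time_s: 31.05
tcp_pos: [0.5631, -0.123, 0.1183]
eef_rot: [-11.9, 86.2, -176.8]
contact_force: [-0.5, 0.1, 0.5]
gripper_width: 0.0437
```

Request:
{"name": "carry_out", "arguments": {
  "moves": [
    [0,0,40,0,0,0,50],
    [0,0,80,0,0,0,50],
    [0,0,120,0,0,0,50],
    [0,0,150,0,0,0,50],
    [0,0,160,0,0,0,50]
  ]
}}

```text
time_s: 31.55
tcp_pos: [0.5645, -0.1232, 0.2824]
eef_rot: [-11.4, 86.7, -176.3]
contact_force: [-0.4, -0.5, -0.4]
gripper_width: 0.0437
```

Run:
```python
from h import *
s,R=st()
im=r.capture('scene');cv2.imwrite('pics/s4.png',im)
top=proj("scene",[.561,-.123,.082]);ft=proj("scene",[.561,-.123,.004]);print(top.round(1),ft.round(1))
x0,y0=int(top[0]),int(top[1])
g=cv2.cvtColor(im,cv2.COLOR_BGR2GRAY);print(g[y0-4:y0+30,x0-8:x0+9])
```

```text
t 31.55 tcp [ 564.5 -123.2  282.4] x [-0.058 -0.004 -0.998] y [ 0.26  -0.966 -0.011] j [  6.9  11.7  -4.3  -0.2 -77.4  98.2] F [-0.4 -0.5 -0.4] w 43.7
[352.4 196.2] [351.2 219.8]
[[175 179 163 149 137 132 129 127 118 115 115 113 101  74  52  57  67]
 [176 145 123 119 127 141 149 142 125 115 117 120 111  82  57  59  68]
 [136 101  94  97 105 115 120 115 108 115 128 150 147 103  61  55  68]
 [100  88  91  94  94  97 111 128 136 136 135 159 169 124  70  54  64]
 [ 95  96  97  95  90  98 138 177 187 183 159 158 179 160 116  84  70]
 [122 137 134 127 116 107 120 147 166 162 135 125 157 179 171 146 125]
 [168 188 189 186 175 151 123 108 117 118 103  94 111 144 165 171 174]
 [195 204 205 205 201 180 139 100  97 100 101  95  88 100 120 132 141]
 [203 205 206 205 202 181 136  99  96 101 107 103  88  86  93  96 100]
 [204 203 204 205 201 177 128 100  97 103 113 109  92  87  90  92  94]
 [204 203 204 201 193 164 118  97  99 100 107 102  89  89  91  94  96]
 [203 204 202 190 162 122  98  96  98  97  93  88  85  90  92  94  95]
 [204 203 200 182 138  90  80  86  91  86  88  92  92  91  91  94  96
[... 793 characters left out ...]
204 170 105  72  77  93  98  86 104 163 205 210 207 207 208]
 [206 207 204 167 103  75  84  99  96  80 101 163 206 211 208 209 209]
 [206 209 206 170 107  73  75  85  84  82 109 167 206 211 210 210 211]
 [208 210 206 175 114  68  59  65  69  84 116 167 205 211 210 211 211]
 [210 209 204 179 134 100  88  83  80 103 139 178 207 211 210 211 210]
 [210 212 210 202 190 173 154 139 142 164 190 203 210 211 210 210 209]
 [199 202 203 206 211 212 204 197 198 204 211 212 212 211 210 209 208]
 [137 141 153 173 196 208 208 204 209 214 216 214 213 210 209 209 209]
 [ 94  97 104 119 134 141 146 157 179 198 205 203 204 209 212 211 210]
 [ 93  92  92  92  95  93  97 108 123 135 140 147 162 183 199 201 200]]
```

Run:
```python
from h import *
a=cv2.imread('pics/scene0.png');b=cv2.imread('pics/s4.png');b2=r.capture('scene')
d=cv2.absdiff(b,b2)[180:240,330:400].max();print("still: max diff in tray region",d)
for n,(p) in {"tape":(267,222),"sand":(230,232),"wood":(400,187)}.items():
    x,y=p;print(n,cv2.absdiff(a,b)[y-14:y+14,x-18:x+18].mean().round(1))
s,_=st();r.close_job()
```

```text
still: max diff in tray region 4
tape 12.8
sand 5.4
wood 6.1
t 31.65 tcp [ 563.9 -123.   279.8] x [-0.061 -0.003 -0.998] y [ 0.259 -0.966 -0.013] j [  6.9  11.8  -4.4  -0.2 -77.2  98.2] F [-0.1  0.5 -0.8] w 44.2
the job is handed in; nothing more can be done
```

The strainer's cap is off and standing in the tray, the screen stands in the tray beside it, and the job is handed in at 31.65 s. I unscrewed the cap in two strokes, 9.8 rad in all, with contact forces of about 9 N at most. It came free, and I lifted it off along the branch and set it down with about 5 N. I then drew the screen about 82 mm along the branch axis, set it upright in the tray and let go; it pressed on the tray floor with up to 14 N before release.

**Checks that passed:**
- **Cap:** a picture after its release showed it standing in the tray.
- **Screen:** its final pixels in the scene camera match an upright screen, with the foot within about a pixel of the prediction.
- **Tray:** two pictures 0.1 s apart showed nothing moving there, and the raised gripper touches nothing.

**What disagreed or is less certain:**
- **Tilted grips:** the elbow joint's limit kept the tool from lining up exactly with the branch. I gripped the knob and the stem about 2–4° off axis, with no large forces.
- **Camera agreement:** the cameras agreed on the knob's position only to about 2–3 mm.
- **Last look:** the picture limit was used up, so my final check was numerical only.
- **Bystanders:** they showed small image changes from the start picture: 5.4 for the sanding block and 6.1 for the wood block, but 12.8 for the tape roll. The tape roll's patch also takes in the changed branch, which may explain its figure. I never went near any of them, but I have no fresh picture confirming they are untouched.

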